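Seat the vial rack in the dosing station

ROBOT

A 6-joint arm with a two-finger parallel gripper is mounted at the origin on the work surface. World frame = base frame: x ahead of the robot, y to its left, z up, the work surface at z = 0. Lengths are in m, angles in rad, forces in N, time in s.
With the tool pointing down it reaches from about 0.4 to 0.825 m from the base axis. Payload 7 kg.
Tool frame: the origin (TCP) lies at the very end of the fingers, on their centre line; the grasp point (between the pads) lies 19 mm behind it (grip_depth is the distance from the TCP to the grasp point, in m); z points along the fingers, y is the direction in which the jaws open and shut (so a half turn about z gives the same grasp; the last joint's range is limited). The gripper opens to 88 mm and grips with 3 to 60 N. Pads are 19 mm wide; open, the fingers measure 130 mm over their backs; the gripper's body (78 mm by 193 mm) begins 47 mm behind the grasp point.
Start: joints at [1.489, 0.359, 0.012, 0, -1.224, -0.288], TCP at [0.244, 0.629, 0.227] pointing down, gripper open.
Joint ranges: [-3.07, 3.07], [-1.43, 2.12], [-1.02, 1.25], [-3.03, 1.67], [-3.05, -0], [-3.03, 3.03]. Speed limits (rad/s): [2.39, 2.39, 3.01, 3.14, 3.14, 3.14].

INTERFACE

Orientations are given as [roll, pitch, yaw] about the fixed x, y, z axes, in that order (R = Rz(yaw) Ry(pitch) Rx(roll)).
In Python, from station import get_state, grab_frame, get_calibration, job_done, grip_depth gives the robot as it stands. The module is installed in compiled form; this text tells all that it offers.
- The arm moves only by the shell command python3 -m crank 'ROWS' [FORCE]. ROWS is JSON, a list of rows, each an object with "turn": the turn, a rotation vector about the tool's x, y, z each as a share of 2 pi rad, from -1 to 1, a list of three; "slide": the shift along the tool's x, y, z each as a share of 0.5 m, from -1 to 1, a list of three; "fingers": the opening, from -1 (shut) to 1 (fully open). A call has 1 to 5 rows; each row is the pose to reach, as a shift and turn from the pose commanded when the call began, along the tool's axes at that moment, turning the shorter way round; what a row does not reach only later rows make up. A row lasts 1/12 s, in which the tool goes at most 41.7 mm and 7.16 degrees, less where a joint would pass 70% of its speed; a pose out of reach is approached as far as the arm can. A call with a number of a shift or a turn outside -1 to 1 is refused whole. A call with a gripper value outside its range is refused whole. The fingers move at their own pace and stop on an object; FORCE is the grip in N (left out, the last holds). Time passes only in rows, so rows that repeat a pose let the fingers close. It gives the time, the measured TCP pose, the force and the opening at its end, in the units of the state.
- get_state(): the state, without advancing time (a new reading comes with each control period).
- grab_frame(name): name is "scene" or "top" or "wrist"; returns the picture (400x640x3 uint8, red, green, blue); there is no depth.
- get_calibration(name): a dict with "K" (3x3 intrinsics, pixels), "pose" (4x4, takes a point from camera to world coordinates). Camera axes: x right, y up, looking along -z (the intrinsics and any distortion apply to the point x, -y, -z); pixel columns grow to the right and rows downward; lengths in m; the calibration is good to about 2 mm. A picture is of the moment at which its call begins: read the wrist's pose just before it. get_calibration takes no time and is no camera call; for the wrist camera it gives the pose at the moment of the call.
- job_done(): hands the job in, once; it reports no verdict.
The state is a dict: "t": time; "q": joint angles; "qd": joint speeds; "joint_efforts": joint torques, N m; "eef_pos": TCP position; "ee_rot": TCP orientation; "force": force on the tool from outside, world axes, zero at the start; "moment": the same for the moment, N m; "width": finger opening in m.
Only numpy, scipy, OpenCV 4.12 (cv2) and the standard library are available. Lean on these libraries where they do the work, as an engineer would, in place of code of your own. Each camera call takes 0.05 s, during which the arm holds its last target.

TASK

Push the long white vial rack over the bench until it lies parallel and flush against the rubber strip on the front of the aluminium rail, with its end right up against the dark stop block. Finish with the rack in that corner by pressing it gently but firmly against the strip for about a second, feeling for contact rather than shoving, then let go. Keep the rack flat on the bench and leave the glassware alone.

Things in the scene. Friction and masses are not known exactly. Their poses are not given: they have to be found in the camera images.
- rack: White single-row vial rack, a block 300 mm long (its y), 44 deep (its x), 40 high, 0.35 to 0.7 kg, loose; fixed blue-capped vials on its centre line reach 58 mm up. Origin: centre of its underside. x points to its back face (to the rail), y along it to the stop. Starts up to 0.25 rad askew, 25 to 110 mm short of the strip, 20 to 130 mm short of the stop.
- rack_end (a point): Centre of the rack's end face that must meet the stop block (150 mm along the rack's y from its origin, 20 mm high).
- rack_back (a point): Centre of the rack's back face that must meet the rubber strip (22 mm along the rack's x from its origin, 16 mm high).
- rail: Fixed aluminium angle rail, 460 mm long (its y), 36 mm high. Origin: under the middle of its 12 mm upright; x points away from the rack and robot. Before it (-x) is a parallel grey rubber-faced strip 450 mm long, 3 to 29 mm up, firm (gives about 1 mm). Its front face stands 12 to 18 mm before the origin (x = -0.012 to -0.018): it differs each time, unmeasured: it must be found by touch.
- stop: Dark steel stop block clamped in front of the rail, 40 mm (x) by 30 mm (y) by 45 mm high, same axes as the rail. Origin: centre of its underside. The rack's end meets its flat rubber-padded -y face, 15 mm from the origin. Its place along the rail differs every time.
- beaker: Glass beaker, 68 mm wide, 85 mm high, bystander. Origin: centre of its underside.
- bottle: Amber bottle with blue cap, 64 mm wide, 130 mm high, bystander. Origin: centre of its underside.
- jar: Small glass jar with black cap, 56 mm wide, 70 mm high, bystander. Origin: centre of its underside.
Mind the look-alikes: they are no part of the job. Of the things shaped like the stop, the steel one is meant.

How it is judged:
By the outcome, as a careful person would: the job done as asked, in the order asked, and still so for the second after the job is handed in, with the robot touching nothing.
It also fails if it takes over 72 s, if anything falls off the work surface, if the arm or the gripper's body presses on something with over 40 N, if the wrist force passes 120 N, or if a joint passes its speed limit or range.

## Working session

There is one attempt and no reset: what is moved stays moved. The work goes in short steps, Python scripts to look and compute and a shell command to move; the robot and the scene stay as the last step left them, time stands still between calls to the robot, and variables do not carry over. Pictures are saved under pics/ and viewed, and the job is handed in when it is done.

```bash
mkdir -p pics; python3 - <<'E'
from station import *
import cv2
s=get_state();print({k:(v if not hasattr(v,'round') else v) for k,v in s.items()},grip_depth)
for n in ["scene","top"]:
    cv2.imwrite(f"pics/{n}0.png",grab_frame(n)[:,:,::-1]); c=get_calibration(n);print(n,c)
E
```

```text
{'t': 0.0, 'q': array([ 1.48906184e+00,  3.59379612e-01,  1.10572539e-02, -3.40625239e-04,
       -1.22411026e+00, -2.88118486e-01]), 'qd': array([-0.00066902, -0.00231445, -0.00174876,  0.00107639, -0.00049166,
        0.00046313]), 'joint_efforts': array([ 2.67234309e-04, -5.82714307e+01,  2.93051237e+01,  6.99689224e+00,
        6.91245645e-03, -1.57537174e-04]), 'eef_pos': array([0.24383761, 0.62888895, 0.22562842]), 'ee_rot': array([ 3.13993281e+00, -1.57984457e-04, -3.69968841e-01]), 'force': array([-0.74333408,  0.60739049,  0.49424879]), 'moment': array([0.01871158, 0.00325029, 0.00818546]), 'width': 0.0876773399184704} 0.0188
scene {'K': array([[395.37967536,   0.        , 313.4300368 ],
       [  0.        , 395.37967536, 201.77821189],
       [  0.        ,   0.        ,   1.        ]]), 'pose': array([[-0.72625759, -0.55358283,  0.40754872,  0.95244198],
       [ 0.68724045, -0.57105244,  0.44899853,  0.45277631],
       [-0.01582619,  0.60617256,  0.79517568,  0.63527112],
       [ 0.        ,  0.        ,  0.        ,  1.        ]])}
top {'K': array([[475.74404643,   0.        , 325.68604429],
       [  0.        , 475.74404643, 197.32773892],
       [  0.        ,   0.        ,   1.        ]]), 'pose': array([[ 0.00595167,  0.98969094, -0.14309584,  0.47790122],
       [-0.99980408,  0.00859087,  0.01783279,  0.13106347],
       [ 0.01887827,  0.14296167,  0.98954817,  1.21730109],
       [ 0.        ,  0.        ,  0.        ,  1.        ]])}
```

View pics/scene0.png

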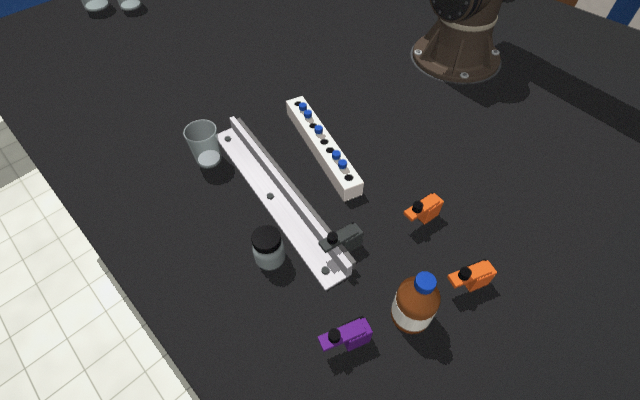

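View pics/top0.png

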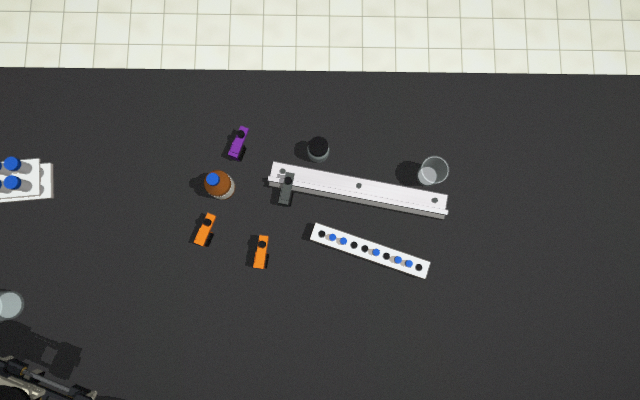

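Scene: the rack is at top px (370,250), with the rail behind it at (360,187) and the dark steel stop at (286,188). The look-alikes for the stop are orange (205,229) and (261,251) and purple (238,142). For the rack it's the white tray with blue caps at (20,180). Next I'll measure and check in a close crop.

```bash
cat > h.py <<'E'
import numpy as np, cv2
from station import *
def ray(cal,px,z):
    K,P=cal["K"],cal["pose"]
    d=np.array([(px[0]-K[0,2])/K[0,0],-(px[1]-K[1,2])/K[1,1],-1.0])
    d=P[:3,:3]@d; o=P[:3,3]
    return o+d*(z-o[2])/d[2]
def proj(cal,p):
    K,P=cal["K"],cal["pose"]; c=P[:3,:3].T@(np.asarray(p)-P[:3,3])
    return np.array([K[0,0]*c[0]/-c[2]+K[0,2],K[1,1]*-c[1]/-c[2]+K[1,2]])
E
python3 - <<'E'
from h import *
im=cv2.imread("pics/top0.png"); 
cv2.imwrite("pics/crop0.png",cv2.resize(im[110:290,180:460],None,fx=2.85,fy=2.85,interpolation=cv2.INTER_CUBIC))
c=get_calibration("top")
m=(im.min(2)>170).astype(np.uint8); m[:75]=0
n,l,st,_=cv2.connectedComponentsWithStats(m)
for i in range(1,n):
    if st[i,4]>300:
        r=cv2.minAreaRect(np.argwhere(l==i)[:,::-1].astype(np.float32)); b=cv2.boxPoints(r)
        print(st[i],b.round(1).tolist())
        for z in (0.04,0.003): print(z,[ray(c,p,z)[:2].round(4).tolist() for p in b])
E
```

```text
[   0  159   51   43 1003] [[-0.0, 159.0], [50.0, 159.0], [50.0, 201.0], [0.0, 201.0]]
0.04 [[0.7378, 0.9239], [0.7391, 0.8004], [0.6331, 0.791], [0.632, 0.913]]
0.003 [[0.746, 0.9488], [0.7473, 0.8214], [0.6379, 0.8118], [0.6369, 0.9376]]
[ 268  162  180   53 3207] [[267.29998779296875, 179.8000030517578], [270.8999938964844, 160.89999389648438], [450.3999938964844, 195.39999389648438], [446.70001220703125, 214.3000030517578]]
0.04 [[0.6912, 0.2567], [0.7399, 0.2486], [0.6558, -0.2038], [0.6078, -0.1931]]
0.003 [[0.6979, 0.2606], [0.7481, 0.2523], [0.6614, -0.2143], [0.6119, -0.2033]]
[ 310  223  120   56 1562] [[309.5, 238.89999389648438], [315.20001220703125, 222.39999389648438], [430.20001220703125, 261.79998779296875], [424.5, 278.3999938964844]]
0.04 [[0.5442, 0.1491], [0.5852, 0.1354], [0.4898, -0.1486], [0.4496, -0.1336]]
0.003 [[0.5463, 0.1496], [0.5886, 0.1356], [0.4902, -0.1573], [0.4487, -0.1419]]
```

View pics/crop0.png

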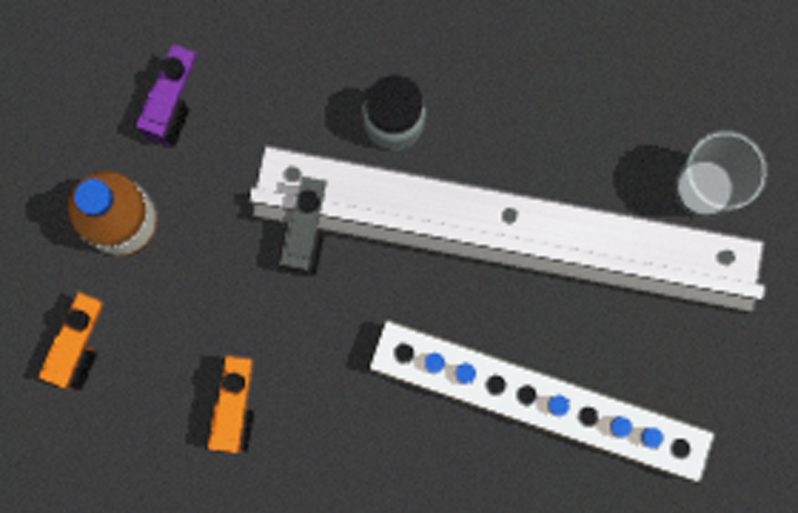

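The crop confirms the choice: the dark grey block clamped at the rail's left end is the stop, and the white single-row block is the rack. I'll go closer for a wrist view.

```bash
cat >> h.py <<'E'
from scipy.spatial.transform import Rotation as Ro
YR=-0.183
def plan(target,yaw=None,frm=None):
    s=get_state(); R=Ro.from_euler('xyz',s["ee_rot"])
    d=R.inv().apply(np.array(target)-s["eef_pos"])
    print("slide",(d/0.5).round(4).tolist(),"dist mm",round(1e3*np.linalg.norm(d)))
    if yaw is not None:
        print("turn",((R.inv()*Ro.from_euler('xyz',[np.pi,0,yaw])).as_rotvec()/2/np.pi).round(4).tolist())
E
python3 - <<'E'
from h import *
plan([0.47,0.10,0.25],YR)
c=get_calibration("wrist");s=get_state();R=Ro.from_euler('xyz',s["ee_rot"])
print(R.inv().apply(c["pose"][:3,3]-s["eef_pos"]),R.inv().apply(-c["pose"][:3,2]),c["K"])
t=get_calibration("top")
for n,p,z in [("beaker",(429,176),0.0),("jar",(318,145),.07),("bottle",(212,180),.13)]: print(n,ray(t,p,z))
E
```

```text
slide [0.8043, 0.8229, -0.0473] dist mm 576
turn [0.0002, 0.0, -0.0297]
[ 7.15360005e-02  6.15967369e-05 -1.57972817e-01] [-2.67706534e-01 -4.83578353e-04  9.63500378e-01] [[320.43187217   0.         318.67400561]
 [  0.         320.43187217 200.24335323]
 [  0.           0.           1.        ]]
beaker [ 0.71259392 -0.16058962  0.        ]
jar [0.77453144 0.13019758 0.07      ]
bottle [0.67331533 0.37450354 0.13      ]
```

```bash
python3 -m crank '[{"turn":[0,0,-0.03],"slide":[0.29,0.3,-0.02],"fingers":1},{"turn":[0,0,-0.03],"slide":[0.29,0.3,-0.02],"fingers":1},{"turn":[0,0,-0.03],"slide":[0.29,0.3,-0.02],"fingers":1},{"turn":[0,0,-0.03],"slide":[0.29,0.3,-0.02],"fingers":1},{"turn":[0,0,-0.03],"slide":[0.29,0.3,-0.02],"fingers":1}]'; python3 -c "
from h import *
plan([0.47,0.10,0.25],YR)"
```

```text
t: 0.52
eef_pos: [0.3249, 0.4355, 0.2362]
ee_rot: [3.141, 0.0, -0.181]
force: [1.3, 1.2, 0.6]
width: 0.0875
slide [0.406, 0.6079, -0.0272] dist mm 366
turn [0.0001, 0.0, 0.0003]
```

```bash
python3 -m crank '[{"turn":[0,0,0],"slide":[0.406,0.608,-0.027],"fingers":1},{"turn":[0,0,0],"slide":[0.406,0.608,-0.027],"fingers":1},{"turn":[0,0,0],"slide":[0.406,0.608,-0.027],"fingers":1},{"turn":[0,0,0],"slide":[0.406,0.608,-0.027],"fingers":1},{"turn":[0,0,0],"slide":[0.406,0.608,-0.027],"fingers":1}]'; python3 -c "
from h import *
plan([0.47,0.10,0.25],YR)"
```

```text
t: 0.93
eef_pos: [0.4073, 0.2444, 0.2443]
ee_rot: [-3.141, -0.0, -0.181]
force: [1.2, -0.4, 0.1]
width: 0.0874
slide [0.1752, 0.2615, -0.0114] dist mm 157
turn [-0.0, -0.0, 0.0004]
```

```bash
python3 -m crank '[{"turn":[0,0,0],"slide":[0.175,0.26,-0.01],"fingers":1},{"turn":[0,0,0],"slide":[0.175,0.26,-0.01],"fingers":1},{"turn":[0,0,0],"slide":[0.175,0.26,-0.01],"fingers":1},{"turn":[0,0,0],"slide":[0.175,0.26,-0.01],"fingers":1},{"turn":[0,0,0],"slide":[0.175,0.26,-0.01],"fingers":1}]'; python3 -c "
from h import *
import json
c=get_calibration('wrist'); cv2.imwrite('pics/w1.png',grab_frame('wrist')[:,:,::-1]); np.savez('w1.npz',**c)
print(get_state()['eef_pos'])"
```

```text
t: 1.35
eef_pos: [0.4708, 0.0985, 0.2491]
ee_rot: [3.141, 0.0, -0.185]
force: [0.0, -0.5, 0.7]
width: 0.0878
[0.47031222 0.10019631 0.24896769]
```

View pics/w1.png

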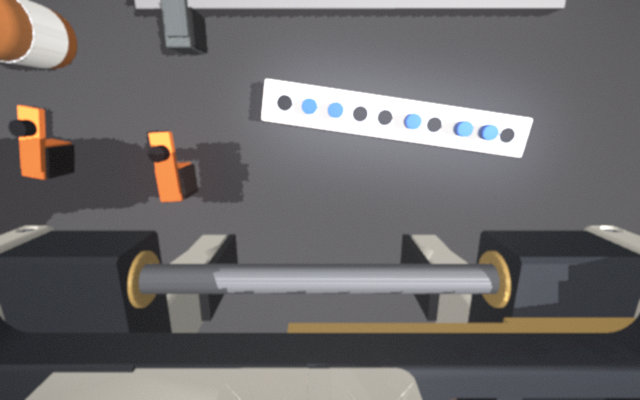

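The wrist view shows the rack spanning (262,80) to (532,157), the strip and rail edge at the top (row ~8), and the steel stop at (180,30). I'll zoom in on these for corners.

```bash
python3 -c "
from h import *
im=cv2.imread('pics/w1.png'); cv2.imwrite('pics/w1c.png',cv2.resize(im[0:65,120:260],None,fx=5.7,fy=5.7,interpolation=cv2.INTER_CUBIC))
c=dict(np.load('w1.npz'))
m=(im.min(2)>150).astype(np.uint8); m[:60]=0;m[180:]=0;m[:,:250]=0
n,l,st,_=cv2.connectedComponentsWithStats(m);i=1+st[1:,4].argmax()
b=cv2.boxPoints(cv2.minAreaRect(np.argwhere(l==i)[:,::-1].astype(np.float32)));print(b)
P=np.array([ray(c,p,.04)[:2] for p in b]);print(P.round(4),P.mean(0)); 
for a in range(4):
  d=P[(a+1)%4]-P[a];print(np.linalg.norm(d),np.arctan2(-d[0],d[1]))
cs=get_calibration('top')
"
```

```text
[[257.86694 120.28975]
 [264.1991   76.75624]
 [533.7329  115.96117]
 [527.40076 159.49467]]
[[ 0.544   0.1536]
 [ 0.5869  0.1363]
 [ 0.4923 -0.1479]
 [ 0.4445 -0.1404]] [5.16935508e-01 3.99632052e-04]
0.04628159872302535 -1.9538249228877953
0.29960442291836464 2.8202610980438467
0.04838288472550044 1.415154177025252
0.3104417057315742 -0.3262495192723514
```

View pics/w1c.png

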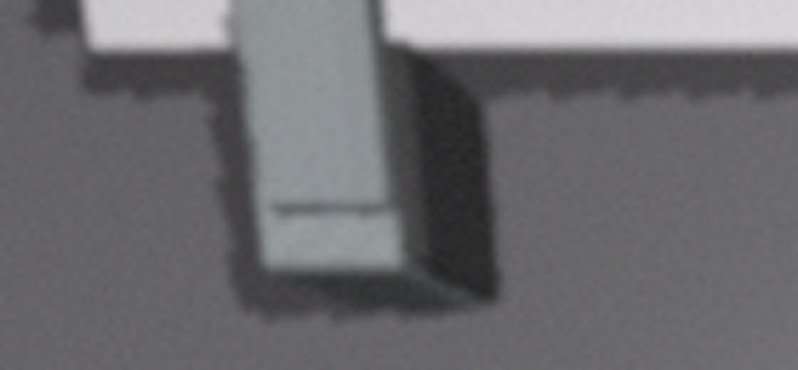

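```bash
python3 -c "
from h import *
c=dict(np.load('w1.npz')); im=cv2.imread('pics/w1.png')
print('stop bot',ray(c,(206.8,52.1),0),'top',ray(c,(190.5,47.4),.045))
g=im.min(2).astype(int)
pts=[]
for u in list(range(215,560,15)):
    r=int(np.where(g[:16,u]>120)[0].max()); a,b=g[r,u],g[r+1,u]
    pts.append((u,r+0.5))
p=np.array(pts);print(p[[0,5,10,-1]])
W=np.array([ray(c,q,.036)[:2] for q in p]);k=np.polyfit(W[:,1],W[:,0],1);print('rail upright front line x=',k,'yaw',-np.arctan(k[0]))
yaw=-np.arctan(k[0]);ex=np.array([np.cos(yaw),np.sin(yaw)]);ey=np.array([-np.sin(yaw),np.cos(yaw)])
print('front d (along ex)',W@ex)
for n,q in [('stopB',ray(c,(206.8,52.1),0)),('stopT',ray(c,(190.5,47.4),.045)),('rack',np.array([.5169,.0004]))]: print(n,q[:2]@ex,q[:2]@ey)
t=get_calibration('top')
# cross-check stop in top picture
im=cv2.imread('pics/top0.png');cv2.imwrite('pics/t0c.png',cv2.resize(im[160:220,250:330],None,fx=9,fy=9,interpolation=cv2.INTER_CUBIC))
"
```

```text
stop bot [0.63056665 0.2016172  0.        ] top [0.62811107 0.20413142 0.045     ]
[[215.    8.5]
 [290.    8.5]
 [365.    8.5]
 [545.    8.5]]
rail upright front line x= [0.18705879 0.62890727] yaw -0.18492168609300863
front d (along ex) [0.61818481 0.61818481 0.61818481 0.61818481 0.61818481 0.61818481
 0.61818481 0.61818481 0.61818481 0.61818481 0.61818481 0.61818481
 0.61818481 0.61818481 0.61818481 0.61818481 0.61818481 0.61818481
 0.61818481 0.61818481 0.61818481 0.61818481 0.61818481]
stopB 0.5827446316850705 0.3141217679759573
stopT 0.5798686319613577 0.3161416192739272
rack 0.508013644810582 0.09543535344026298
```

View pics/t0c.png

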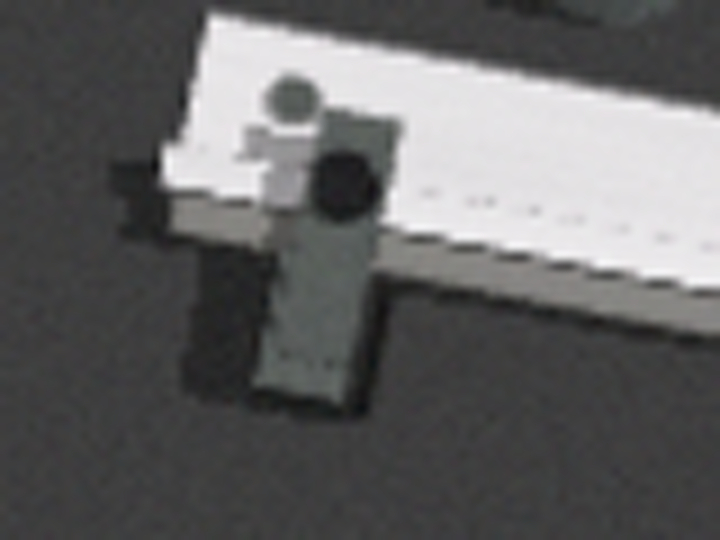

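```bash
cat >> h.py <<'E'
YR=-0.1845
EX=np.array([np.cos(YR),np.sin(YR)]);EY=np.array([-np.sin(YR),np.cos(YR)])
def rp(X,Y,z): return np.r_[X*EX+Y*EY,z]
def st():
    s=get_state();p=s["eef_pos"];f=s["force"]
    print("t %.2f XY %.4f %.4f z %.4f F %.1f %.1f %.1f yaw %.4f"%(s["t"],p[:2]@EX,p[:2]@EY,p[2],f[:2]@EX,f[:2]@EY,f[2],s["ee_rot"][2]),"w %.4f"%s["width"], "M",s["moment"].round(2))
E
python3 -c "
from h import *
st();plan(rp(.43,.0955,.10),YR);plan(rp(.43,.0955,.013),YR)"
```

```text
t 1.40 XY 0.4439 0.1848 z 0.2490 F 0.8 -0.0 0.5 yaw -0.1859 w 0.0879 M [-0.02  0.09  0.01]
slide [-0.0275, 0.1785, 0.298] dist mm 174
turn [0.0001, 0.0001, -0.0002]
slide [-0.0274, 0.1784, 0.472] dist mm 253
turn [0.0001, 0.0001, -0.0002]
```

```bash
python3 -m crank '[{"turn":[0,0,0],"slide":[-0.0275,0.178,0.298],"fingers":1},{"turn":[0,0,0],"slide":[-0.0275,0.178,0.298],"fingers":1},{"turn":[0,0,0],"slide":[-0.0275,0.178,0.298],"fingers":1},{"turn":[0,0,0],"slide":[-0.0275,0.178,0.298],"fingers":1},{"turn":[0,0,0],"slide":[-0.0275,0.178,0.298],"fingers":1}]';  python3 -c "
from h import *
st();plan(rp(.43,.0955,.013),YR)"
```

```text
t: 1.82
eef_pos: [0.4347, 0.0149, 0.095]
ee_rot: [3.137, 0.008, -0.183]
force: [-1.7, -0.8, -0.5]
width: 0.0876
t 1.82 XY 0.4246 0.0944 z 0.0950 F -1.5 -1.1 -0.5 yaw -0.1833 w 0.0876 M [-0.15  0.33 -0.03]
slide [0.0121, -0.0028, 0.1639] dist mm 82
turn [0.0007, 0.0013, 0.0002]
```

```bash
python3 -m crank '[{"turn":[0,0,0],"slide":[0,0,0.05],"fingers":1},{"turn":[0,0,0],"slide":[0,0,0.09],"fingers":1},{"turn":[0,0,0],"slide":[0,0,0.13],"fingers":1},{"turn":[0,0,0],"slide":[0,0,0.155],"fingers":1},{"turn":[0,0,0],"slide":[0,0,0.155],"fingers":1}]';  python3 -c "
from h import *
st();plan(rp(.43,.0955,.013),YR)"
```

```text
t: 2.23
eef_pos: [0.4388, 0.0178, 0.0207]
ee_rot: [3.139, 0.004, -0.181]
force: [-0.5, -0.0, 1.1]
width: 0.0877
t 2.23 XY 0.4281 0.0980 z 0.0207 F -0.5 -0.1 1.1 yaw -0.1809 w 0.0877 M [-0.06  0.1  -0.  ]
slide [0.0038, 0.005, 0.0153] dist mm 8
turn [0.0004, 0.0006, 0.0006]
```

```bash
python3 -m crank '[{"turn":[0,0,0],"slide":[0.02,0,0.012],"fingers":1},{"turn":[0,0,0],"slide":[0.04,0,0.012],"fingers":1},{"turn":[0,0,0],"slide":[0.05,0,0.012],"fingers":1},{"turn":[0,0,0],"slide":[0.06,0,0.012],"fingers":1},{"turn":[0,0,0],"slide":[0.07,0,0.012],"fingers":1}]';  python3 -c "
from h import *
st()"
```

```text
t: 2.65
eef_pos: [0.4758, 0.0115, 0.0173]
ee_rot: [-3.141, -0.001, -0.182]
force: [-0.3, 0.9, 0.5]
width: 0.0877
t 2.65 XY 0.4656 0.0986 z 0.0173 F -0.5 0.9 0.5 yaw -0.1816 w 0.0877 M [-0.01  0.02 -0.  ]
```

```bash
python3 -m crank '[{"turn":[0,0,0],"slide":[0.008,0,0.004],"fingers":1},{"turn":[0,0,0],"slide":[0.016,0,0.006],"fingers":1},{"turn":[0,0,0],"slide":[0.024,0,0.006],"fingers":1},{"turn":[0,0,0],"slide":[0.032,0,0.006],"fingers":1},{"turn":[0,0,0],"slide":[0.04,0,0.006],"fingers":1}]';  python3 -c "
from h import *
st()"
```

```text
t: 3.07
eef_pos: [0.4945, 0.0076, 0.0136]
ee_rot: [3.141, 0.0, -0.181]
force: [-1.5, 0.0, -0.2]
width: 0.0876
t 3.07 XY 0.4847 0.0982 z 0.0136 F -1.5 -0.2 -0.2 yaw -0.1814 w 0.0876 M [-0.04  0.48 -0.09]
```

```bash
python3 -c "
from h import *
cv2.imwrite('pics/w2.png',grab_frame('wrist')[:,:,::-1])"
```

```text
(no output)
```

View pics/w2.png

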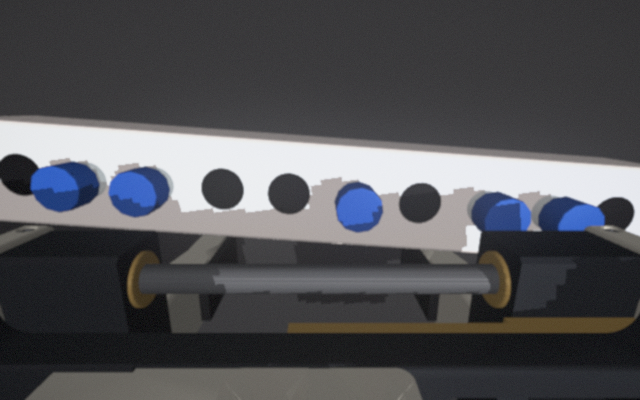

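The right (−y) finger is touching the rack and turning it. I'll keep pushing.

```bash
python3 -m crank '[{"turn":[0,0,0],"slide":[0.01,0,0],"fingers":1},{"turn":[0,0,0],"slide":[0.02,0,0],"fingers":1},{"turn":[0,0,0],"slide":[0.03,0,0],"fingers":1},{"turn":[0,0,0],"slide":[0.04,0,0],"fingers":1},{"turn":[0,0,0],"slide":[0.05,0,0],"fingers":1}]';  python3 -c "
from h import *
st()"; python3 -m crank '[{"turn":[0,0,0],"slide":[0.008,0,0],"fingers":1},{"turn":[0,0,0],"slide":[0.016,0,0],"fingers":1},{"turn":[0,0,0],"slide":[0.024,0,0],"fingers":1},{"turn":[0,0,0],"slide":[0.032,0,0],"fingers":1},{"turn":[0,0,0],"slide":[0.04,0,0],"fingers":1}]';  python3 -c "
from h import *
st()
cv2.imwrite('pics/w3.png',grab_frame('wrist')[:,:,::-1]);cv2.imwrite('pics/t3.png',grab_frame('top')[:,:,::-1])"
```

```text
t: 3.53
eef_pos: [0.5194, 0.0032, 0.0137]
ee_rot: [3.142, 0.0, -0.181]
force: [-1.8, 0.5, 0.1]
width: 0.0874
t 3.53 XY 0.5100 0.0985 z 0.0137 F -1.8 0.1 0.1 yaw -0.1811 w 0.0874 M [ 0.2   0.9  -0.01]
t: 3.95
eef_pos: [0.539, -0.0004, 0.0137]
ee_rot: [3.142, 0.0, -0.181]
force: [-2.4, 0.6, 1.8]
width: 0.0872
t 3.95 XY 0.5299 0.0985 z 0.0137 F -2.4 0.1 1.8 yaw -0.1813 w 0.0872 M [0.13 0.97 0.02]
```

View pics/w3.png

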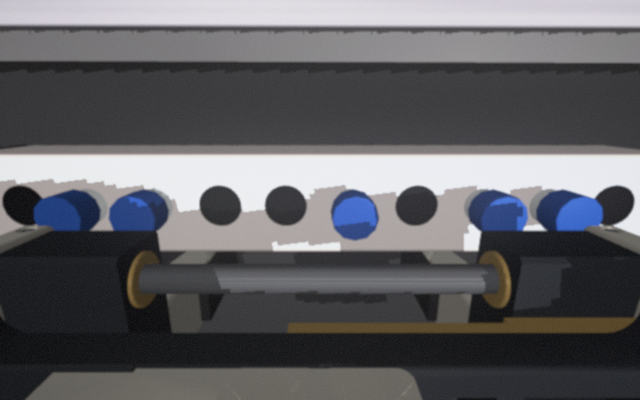

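View pics/t3.png

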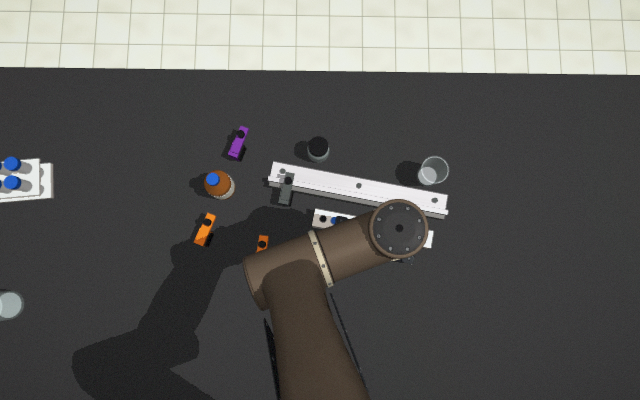

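The rack is now parallel: the wrist view shows its back edge at row 153 and the strip edge at row 62, both level. I'll creep to the strip feeling for contact.

```bash
python3 -m crank '[{"turn":[0,0,0],"slide":[0.008,0,0],"fingers":1},{"turn":[0,0,0],"slide":[0.016,0,0],"fingers":1},{"turn":[0,0,0],"slide":[0.024,0,0],"fingers":1},{"turn":[0,0,0],"slide":[0.032,0,0],"fingers":1},{"turn":[0,0,0],"slide":[0.036,0,0],"fingers":1}]';  python3 -c "
from h import *
st()"; python3 -m crank '[{"turn":[0,0,0],"slide":[0.002,0,0],"fingers":1},{"turn":[0,0,0],"slide":[0.004,0,0],"fingers":1}]';  python3 -c "
from h import *
st()
cv2.imwrite('pics/w4.png',grab_frame('wrist')[:,:,::-1])"
```

```text
t: 4.47
eef_pos: [0.557, -0.0036, 0.0137]
ee_rot: [-3.142, -0.0, -0.181]
force: [-3.1, 0.3, 1.2]
width: 0.0877
t 4.47 XY 0.5482 0.0986 z 0.0137 F -3.1 -0.3 1.2 yaw -0.1813 w 0.0877 M [ 0.3   0.99 -0.02]
t: 4.63
eef_pos: [0.5583, -0.004, 0.0137]
ee_rot: [3.142, 0.0, -0.181]
force: [-2.6, 1.2, 2.3]
width: 0.0876
t 4.63 XY 0.5496 0.0985 z 0.0137 F -2.8 0.7 2.3 yaw -0.1814 w 0.0876 M [0.28 0.95 0.02]
```

View pics/w4.png

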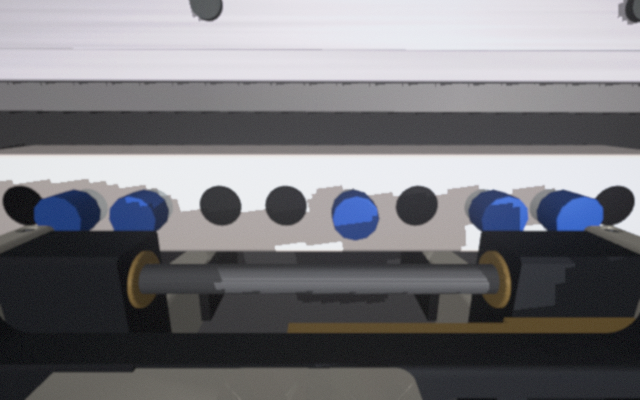

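Roughly 10 mm to go; keep creeping.

```bash
python3 -m crank '[{"turn":[0,0,0],"slide":[0.003,0,0],"fingers":1},{"turn":[0,0,0],"slide":[0.006,0,0],"fingers":1},{"turn":[0,0,0],"slide":[0.009,0,0],"fingers":1},{"turn":[0,0,0],"slide":[0.012,0,0],"fingers":1}]';  python3 -c "
from h import *
st()"; python3 -m crank '[{"turn":[0,0,0],"slide":[0.002,0,0],"fingers":1},{"turn":[0,0,0],"slide":[0.004,0,0],"fingers":1}]';  python3 -c "
from h import *
st()
cv2.imwrite('pics/w5.png',grab_frame('wrist')[:,:,::-1])"
```

```text
t: 5.02
eef_pos: [0.5643, -0.005, 0.0137]
ee_rot: [3.142, 0.0, -0.181]
force: [-1.8, 0.6, -0.3]
width: 0.0877
t 5.02 XY 0.5557 0.0986 z 0.0137 F -1.9 0.3 -0.3 yaw -0.1813 w 0.0877 M [0.07 0.69 0.01]
t: 5.18
eef_pos: [0.5663, -0.0054, 0.0137]
ee_rot: [3.142, 0.0, -0.181]
force: [-1.8, 0.8, 0.5]
width: 0.0877
t 5.18 XY 0.5577 0.0986 z 0.0137 F -1.9 0.5 0.5 yaw -0.1813 w 0.0877 M [ 0.14  0.75 -0.01]
```

View pics/w5.png

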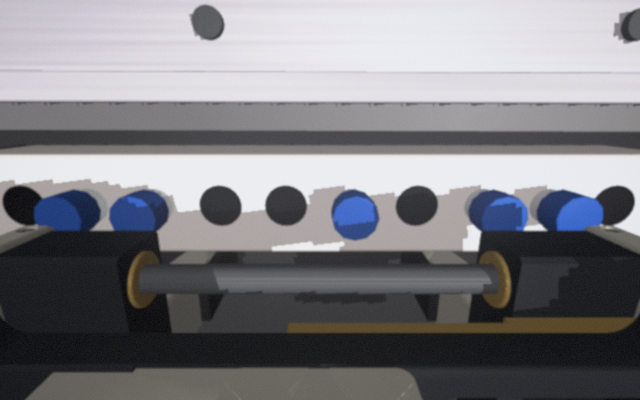

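```bash
python3 -m crank '[{"turn":[0,0,0],"slide":[0.002,0,0],"fingers":1},{"turn":[0,0,0],"slide":[0.004,0,0],"fingers":1},{"turn":[0,0,0],"slide":[0.006,0,0],"fingers":1}]';  python3 -c "
from h import *
st()"; python3 -m crank '[{"turn":[0,0,0],"slide":[0.001,0,0],"fingers":1},{"turn":[0,0,0],"slide":[0.002,0,0],"fingers":1}]';  python3 -c "
from h import *
st()"
```

```text
t: 5.48
eef_pos: [0.5692, -0.0059, 0.0137]
ee_rot: [-3.142, 0.0, -0.181]
force: [-2.5, 0.8, -0.9]
width: 0.0872
t 5.48 XY 0.5606 0.0986 z 0.0137 F -2.6 0.4 -0.9 yaw -0.1813 w 0.0872 M [0.06 0.59 0.01]
t: 5.65
eef_pos: [0.5702, -0.0061, 0.0137]
ee_rot: [3.142, 0.0, -0.181]
force: [-1.7, 0.9, -0.3]
width: 0.0875
t 5.65 XY 0.5616 0.0986 z 0.0137 F -1.8 0.5 -0.3 yaw -0.1813 w 0.0875 M [ 0.13  0.63 -0.  ]
```

```bash
for i in 1 ; do python3 -m crank '[{"turn":[0,0,0],"slide":[0.001,0,0],"fingers":1},{"turn":[0,0,0],"slide":[0.002,0,0],"fingers":1}]' >/dev/null;  python3 -c "
from h import *
st()"; python3 -m crank '[{"turn":[0,0,0],"slide":[0.001,0,0],"fingers":1},{"turn":[0,0,0],"slide":[0.002,0,0],"fingers":1}]'>/dev/null;  python3 -c "
from h import *
st()";done
```

```text
t 5.82 XY 0.5626 0.0986 z 0.0137 F -2.0 0.2 -1.3 yaw -0.1813 w 0.0877 M [ 0.09  0.62 -0.07]
t 5.98 XY 0.5636 0.0986 z 0.0137 F -1.7 -1.0 -1.0 yaw -0.1813 w 0.0878 M [ 0.09  0.6  -0.05]
```

```bash
python3 -m crank '[{"turn":[0,0,0],"slide":[0.001,0,0],"fingers":1},{"turn":[0,0,0],"slide":[0.002,0,0],"fingers":1}]' >/dev/null;  python3 -c "
from h import *
st()"; python3 -m crank '[{"turn":[0,0,0],"slide":[0.001,0,0],"fingers":1},{"turn":[0,0,0],"slide":[0.002,0,0],"fingers":1}]'>/dev/null;  python3 -c "
from h import *
st();cv2.imwrite('pics/w6.png',grab_frame('wrist')[:,:,::-1])"
```

```text
t 6.15 XY 0.5646 0.0986 z 0.0137 F -1.9 -1.6 -0.4 yaw -0.1813 w 0.0879 M [0.11 0.6  0.02]
t 6.32 XY 0.5656 0.0986 z 0.0137 F -1.2 0.3 -0.3 yaw -0.1813 w 0.0874 M [0.07 0.6  0.  ]
```

View pics/w6.png

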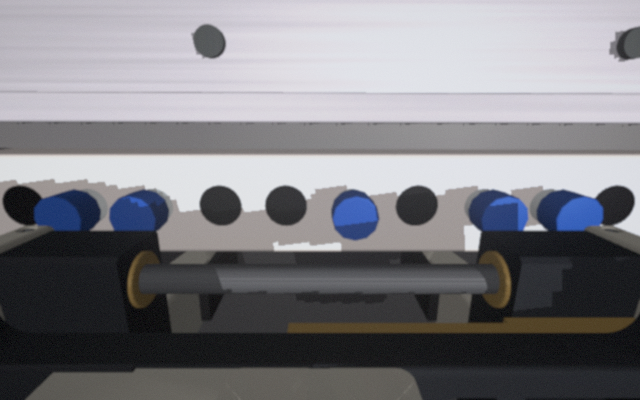

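Very nearly closed, and parallel. Two more steps to feel the strip.

```bash
python3 -m crank '[{"turn":[0,0,0],"slide":[0.001,0,0],"fingers":1},{"turn":[0,0,0],"slide":[0.002,0,0],"fingers":1}]' >/dev/null;  python3 -c "
from h import *
st()"; python3 -m crank '[{"turn":[0,0,0],"slide":[0.001,0,0],"fingers":1},{"turn":[0,0,0],"slide":[0.002,0,0],"fingers":1}]'>/dev/null;  python3 -c "
from h import *
st()"
```

```text
t 6.53 XY 0.5663 0.0986 z 0.0137 F -4.5 1.2 1.7 yaw -0.1816 w 0.0877 M [ 0.74  1.47 -0.13]
t 6.70 XY 0.5666 0.0986 z 0.0137 F -7.4 2.6 5.0 yaw -0.1822 w 0.0877 M [ 1.31  2.72 -0.42]
```

Strip contact felt at tool X≈0.566 (7 N). I'll back off, rise and go to the rack's −y end.

```bash
python3 -m crank '[{"turn":[0,0,0],"slide":[-0.02,0,0],"fingers":1},{"turn":[0,0,0],"slide":[-0.07,0,0],"fingers":1},{"turn":[0,0,0],"slide":[-0.07,0,-0.06],"fingers":1},{"turn":[0,0,0],"slide":[-0.07,0,-0.14],"fingers":1},{"turn":[0,0,0],"slide":[-0.07,0,-0.2],"fingers":-1}]' >/dev/null;  python3 -c "
from h import *
st();plan(rp(.53,-.03,.22),YR)"
```

```text
t 7.12 XY 0.5329 0.0987 z 0.1162 F 1.4 1.8 1.1 yaw -0.1801 w 0.0849 M [ 0.09 -0.24  0.02]
slide [-0.0064, 0.2573, -0.2076] dist mm 165
turn [-0.0, -0.0003, 0.0007]
```

```bash
python3 -m crank '[{"turn":[0,0,0],"slide":[-0.006,0.257,-0.2],"fingers":-1},{"turn":[0,0,0],"slide":[-0.006,0.257,-0.2],"fingers":-1},{"turn":[0,0,0],"slide":[-0.006,0.257,-0.2],"fingers":-1},{"turn":[0,0,0],"slide":[-0.006,0.257,-0.2],"fingers":-1},{"turn":[0,0,0],"slide":[-0.006,0.257,-0.2],"fingers":-1}]' 30 >/dev/null;  python3 -c "
from h import *
st()
c=get_calibration('wrist'); cv2.imwrite('pics/w7.png',grab_frame('wrist')[:,:,::-1]); np.savez('w7.npz',**c);st()
cv2.imwrite('pics/s7.png',grab_frame('scene')[:,:,::-1])"
```

```text
t 7.53 XY 0.5321 -0.0334 z 0.2194 F 0.9 1.7 0.1 yaw -0.1829 w 0.0534 M [ 0.01 -0.21 -0.02]
t 7.58 XY 0.5314 -0.0319 z 0.2170 F 0.3 0.6 -0.5 yaw -0.1840 w 0.0493 M [-0.04 -0.    0.03]
```

View pics/w7.png

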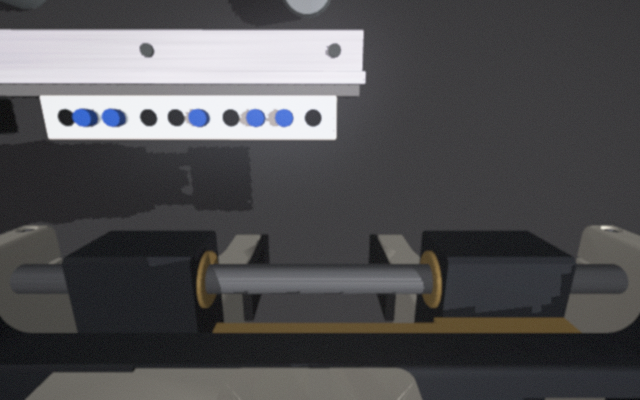

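View pics/s7.png

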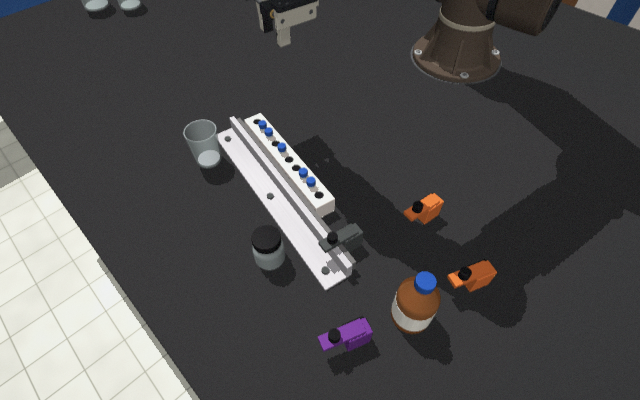

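The rack is flush against the strip. Its −y end edge is at wrist px (336.5, 95–139) and its +y end is near (42,97). Now to locate the end face.

```bash
python3 -c "
from h import *
c=dict(np.load('w7.npz'))
for q in [(336.5,96),(336.5,139),(41,97),(48,139)]:
  p=ray(c,q,.04);print(q,p[:2]@EX,p[:2]@EY)
st(); plan(rp(.588,-.118,.10),YR)"
```

```text
(336.5, 96) 0.620096416660512 -0.05087565880875516
(336.5, 139) 0.5775657812477775 -0.0515713514577902
(41, 97) 0.6185699736864387 0.24637853930233605
(48, 139) 0.576952935530804 0.2483488652286066
t 7.63 XY 0.5305 -0.0309 z 0.2151 F 0.8 -0.0 -0.8 yaw -0.1835 w 0.0449 M [0.02 0.07 0.01]
slide [0.1139, 0.1746, 0.2305] dist mm 155
turn [-0.0002, -0.0006, 0.0002]
```

```bash
python3 -m crank '[{"turn":[0,0,0],"slide":[0.05,0.158,0.05],"fingers":-1},{"turn":[0,0,0],"slide":[0.13,0.158,0.15],"fingers":-1},{"turn":[0,0,0],"slide":[0.13,0.158,0.23],"fingers":-1},{"turn":[0,0,0],"slide":[0.13,0.158,0.23],"fingers":-1},{"turn":[0,0,0],"slide":[0.13,0.158,0.23],"fingers":-1}]' 30 >/dev/null;  python3 -c "
from h import *
st();plan(rp(.597,-.110,.014),YR)"
```

```text
t 8.05 XY 0.5919 -0.1095 z 0.0886 F -0.7 0.1 -1.2 yaw -0.1831 w 0.0119 M [-0.03  0.19  0.05]
slide [0.0121, 0.001, 0.1491] dist mm 75
turn [0.0001, 0.0021, 0.0002]
```

```bash
python3 -m crank '[{"turn":[0,0,0],"slide":[0,0,0.04],"fingers":-1},{"turn":[0,0,0],"slide":[0,0,0.08],"fingers":-1},{"turn":[0,0,0],"slide":[0,0,0.11],"fingers":-1},{"turn":[0,0,0],"slide":[0,0,0.13],"fingers":-1},{"turn":[0,0,0],"slide":[0,0,0.13],"fingers":-1}]' 30 >/dev/null;  python3 -c "
from h import *
st();plan(rp(.597,-.110,.014),YR)
cv2.imwrite('pics/w8.png',grab_frame('wrist')[:,:,::-1])"
```

```text
t 8.47 XY 0.5936 -0.1080 z 0.0315 F 0.1 -0.3 0.1 yaw -0.1806 w 0.0008 M [-0.02  0.04  0.01]
slide [0.0068, 0.004, 0.0349] dist mm 18
turn [0.0, 0.0006, 0.0006]
```

View pics/w8.png

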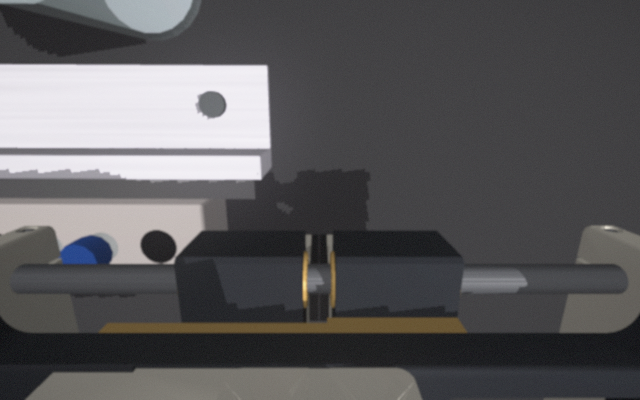

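```bash
python3 -m crank '[{"turn":[0,0,0],"slide":[0.006,0,0.02],"fingers":-1},{"turn":[0,0,0],"slide":[0.006,0,0.032],"fingers":-1},{"turn":[0,0,0],"slide":[0.006,-0.015,0.032],"fingers":-1},{"turn":[0,0,0],"slide":[0.006,-0.03,0.032],"fingers":-1},{"turn":[0,0,0],"slide":[0.006,-0.04,0.032],"fingers":-1}]' 30 >/dev/null;  python3 -c "
from h import *
st()"
```

```text
t 8.93 XY 0.5984 -0.0878 z 0.0181 F 1.1 -0.1 0.7 yaw -0.1811 w 0.0007 M [-0.06 -0.05 -0.02]
```

```bash
python3 -m crank '[{"turn":[0,0,0],"slide":[0,-0.01,0.004],"fingers":-1},{"turn":[0,0,0],"slide":[0,-0.02,0.004],"fingers":-1},{"turn":[0,0,0],"slide":[0,-0.03,0.004],"fingers":-1},{"turn":[0,0,0],"slide":[0,-0.04,0.004],"fingers":-1},{"turn":[0,0,0],"slide":[0,-0.05,0.004],"fingers":-1}]' 30 >/dev/null;  python3 -c "
from h import *
st()";python3 -m crank '[{"turn":[0,0,0],"slide":[0,-0.01,0],"fingers":-1},{"turn":[0,0,0],"slide":[0,-0.02,0],"fingers":-1},{"turn":[0,0,0],"slide":[0,-0.03,0],"fingers":-1},{"turn":[0,0,0],"slide":[0,-0.04,0],"fingers":-1},{"turn":[0,0,0],"slide":[0,-0.05,0],"fingers":-1}]' 30 >/dev/null;  python3 -c "
from h import *
st();cv2.imwrite('pics/s9.png',grab_frame('scene')[:,:,::-1])"
```

```text
t 9.35 XY 0.5981 -0.0634 z 0.0159 F 0.5 -2.2 0.2 yaw -0.1812 w 0.0005 M [-0.76  0.14 -0.  ]
t 9.77 XY 0.5980 -0.0384 z 0.0158 F -0.3 -2.0 0.9 yaw -0.1814 w 0.0002 M [-0.86  0.14 -0.  ]
```

View pics/s9.png

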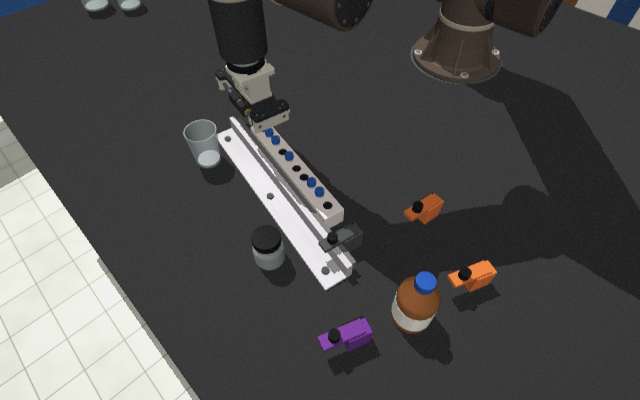

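It's sliding along the strip nicely, with ~30 mm left to the stop.

```bash
python3 -m crank '[{"turn":[0,0,0],"slide":[0,-0.008,0],"fingers":-1},{"turn":[0,0,0],"slide":[0,-0.016,0],"fingers":-1},{"turn":[0,0,0],"slide":[0,-0.024,0],"fingers":-1},{"turn":[0,0,0],"slide":[0,-0.032,0],"fingers":-1},{"turn":[0,0,0],"slide":[0,-0.038,0],"fingers":-1}]' 30 >/dev/null;  python3 -c "
from h import *
st()";python3 -m crank '[{"turn":[0,0,0],"slide":[0,-0.003,0],"fingers":-1},{"turn":[0,0,0],"slide":[0,-0.006,0],"fingers":-1}]' 30 >/dev/null;  python3 -c "
from h import *
st();cv2.imwrite('pics/s10.png',cv2.resize(grab_frame('scene')[100:260,200:400,::-1],None,fx=3.5,fy=3.5))"
```

```text
t 10.23 XY 0.5980 -0.0194 z 0.0158 F -0.2 -1.6 2.1 yaw -0.1812 w 0.0003 M [-0.92  0.19 -0.02]
t 10.40 XY 0.5979 -0.0166 z 0.0157 F -0.3 -2.6 1.2 yaw -0.1811 w 0.0003 M [-0.98  0.17 -0.02]
```

View pics/s10.png

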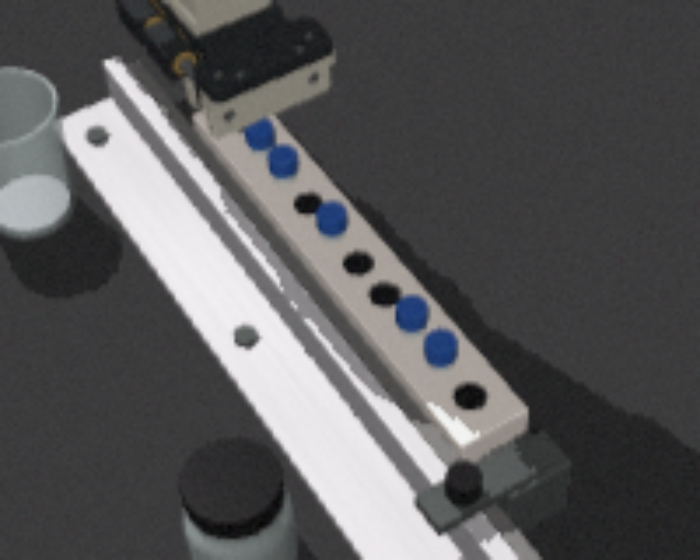

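```bash
python3 -m crank '[{"turn":[0,0,0],"slide":[0,-0.002,0],"fingers":-1},{"turn":[0,0,0],"slide":[0,-0.004,0],"fingers":-1}]' 30 >/dev/null;  python3 -c "
from h import *
st()";python3 -m crank '[{"turn":[0,0,0],"slide":[0,-0.002,0],"fingers":-1},{"turn":[0,0,0],"slide":[0,-0.004,0],"fingers":-1}]' 30 >/dev/null;  python3 -c "
from h import *
st()";python3 -m crank '[{"turn":[0,0,0],"slide":[0,-0.002,0],"fingers":-1},{"turn":[0,0,0],"slide":[0,-0.003,0],"fingers":-1}]' 30 >/dev/null;  python3 -c "
from h import *
st()"
```

```text
t 10.62 XY 0.5980 -0.0148 z 0.0157 F 1.3 -2.3 0.2 yaw -0.1814 w 0.0002 M [-0.95  0.17 -0.02]
t 10.78 XY 0.5979 -0.0128 z 0.0157 F 0.1 -3.2 1.6 yaw -0.1815 w 0.0006 M [-0.95  0.13  0.02]
t 10.95 XY 0.5979 -0.0112 z 0.0157 F 0.2 -2.5 1.9 yaw -0.1813 w 0.0005 M [-0.98  0.13  0.01]
```

```bash
python3 -m crank '[{"turn":[0,0,0],"slide":[0,-0.002,0],"fingers":-1},{"turn":[0,0,0],"slide":[0,-0.003,0],"fingers":-1}]' 30 >/dev/null;  python3 -c "
from h import *
st()";python3 -m crank '[{"turn":[0,0,0],"slide":[0,-0.002,0],"fingers":-1},{"turn":[0,0,0],"slide":[0,-0.003,0],"fingers":-1}]' 30 >/dev/null;  python3 -c "
from h import *
st()"
```

```text
t 11.12 XY 0.5979 -0.0097 z 0.0157 F 0.3 -2.5 1.7 yaw -0.1813 w 0.0003 M [-0.91  0.14  0.  ]
t 11.28 XY 0.5979 -0.0082 z 0.0157 F 0.5 -3.4 1.1 yaw -0.1813 w 0.0004 M [-0.96  0.21 -0.01]
```

```bash
python3 -m crank '[{"turn":[0,0,0],"slide":[0,-0.002,0],"fingers":-1},{"turn":[0,0,0],"slide":[0,-0.003,0],"fingers":-1}]' 30 >/dev/null;  python3 -c "
from h import *
st()";python3 -m crank '[{"turn":[0,0,0],"slide":[0,-0.002,0],"fingers":-1},{"turn":[0,0,0],"slide":[0,-0.003,0],"fingers":-1}]' 30 >/dev/null;  python3 -c "
from h import *
st();cv2.imwrite('pics/s11.png',cv2.resize(grab_frame('scene')[180:260,280:380,::-1],None,fx=7,fy=7))"
```

```text
t 11.45 XY 0.5979 -0.0067 z 0.0157 F 1.3 -3.1 1.5 yaw -0.1813 w 0.0002 M [-0.97  0.19  0.  ]
t 11.62 XY 0.5979 -0.0052 z 0.0157 F -0.4 -2.3 2.1 yaw -0.1813 w 0.0009 M [-0.94  0.2  -0.  ]
```

View pics/s11.png

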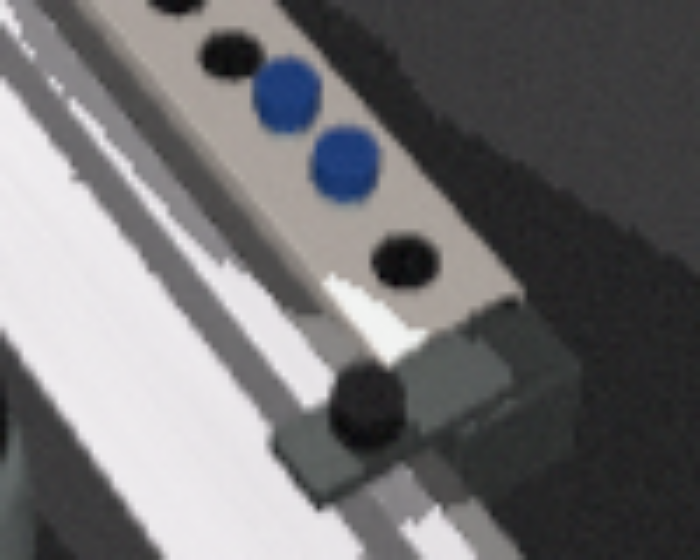

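Very close to the stop; keep feeling.

```bash
python3 -m crank '[{"turn":[0,0,0],"slide":[0,-0.001,0],"fingers":-1},{"turn":[0,0,0],"slide":[0,-0.002,0],"fingers":-1}]' 30 >/dev/null;  python3 -c "
from h import *
st()";python3 -m crank '[{"turn":[0,0,0],"slide":[0,-0.001,0],"fingers":-1},{"turn":[0,0,0],"slide":[0,-0.002,0],"fingers":-1}]' 30 >/dev/null;  python3 -c "
from h import *
st()"
```

```text
t 11.83 XY 0.5979 -0.0047 z 0.0158 F 1.5 -8.4 2.4 yaw -0.1812 w 0.0002 M [-2.99  0.09 -0.13]
t 12.00 XY 0.5977 -0.0046 z 0.0158 F 2.5 -12.7 1.4 yaw -0.1813 w 0.0003 M [-4.77  0.18 -0.1 ]
```

Stop felt at 12.7 N with Y no longer advancing. I'll release, retreat, and come round to the front for the final two-finger press.

```bash
python3 -m crank '[{"turn":[0,0,0],"slide":[0,0.01,0],"fingers":-1},{"turn":[0,0,0],"slide":[0,0.06,0],"fingers":-1},{"turn":[0,0,0],"slide":[0,0.08,-0.06],"fingers":-1},{"turn":[0,0,0],"slide":[0,0.08,-0.14],"fingers":-1},{"turn":[0,0,0],"slide":[0,0.08,-0.2],"fingers":0}]' 30 >/dev/null;  python3 -c "
from h import *
st();plan(rp(.50,.0,.13),YR)"
```

```text
t 12.42 XY 0.5982 -0.0438 z 0.1175 F 1.6 1.1 1.3 yaw -0.1820 w 0.0035 M [-0.06 -0.27  0.04]
slide [-0.1961, -0.0881, -0.0251] dist mm 108
turn [-0.0, -0.0, 0.0004]
```

```bash
python3 -m crank '[{"turn":[0,0,0],"slide":[-0.08,-0.01,-0.03],"fingers":1},{"turn":[0,0,0],"slide":[-0.16,-0.06,-0.03],"fingers":1},{"turn":[0,0,0],"slide":[-0.17,-0.13,-0.03],"fingers":1},{"turn":[0,0,0],"slide":[-0.17,-0.2,-0.03],"fingers":1},{"turn":[0,0,0],"slide":[-0.17,-0.28,-0.03],"fingers":1}]' 30 >/dev/null;  python3 -c "
from h import *
st();plan(rp(.52,.16,.1),YR)
c=get_calibration('wrist'); cv2.imwrite('pics/w12.png',grab_frame('wrist')[:,:,::-1]); np.savez('w12.npz',**c)"
```

```text
t 12.83 XY 0.5116 0.0976 z 0.1315 F 1.7 -0.2 -1.0 yaw -0.1822 w 0.0349 M [-0.09 -0.23  0.04]
slide [0.0171, -0.1246, 0.0633] dist mm 70
turn [-0.0003, -0.0002, 0.0004]
```

View pics/w12.png

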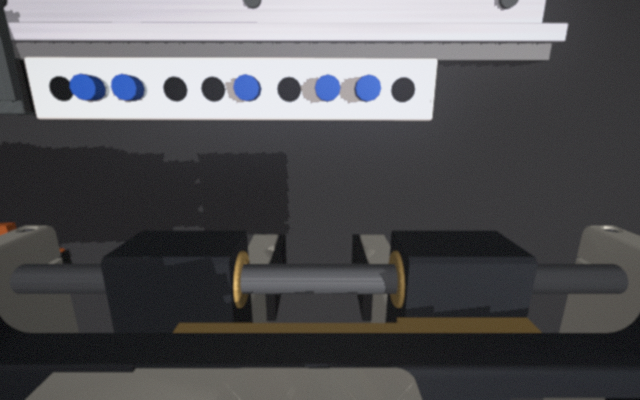

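The rack is parallel to the strip (back edge at row ~58 along its length) and its left end is at the stop (25,90). I'll move to the front face.

```bash
python3 -m crank '[{"turn":[0,0,0],"slide":[0.005,-0.07,0],"fingers":1},{"turn":[0,0,0],"slide":[0.005,-0.12,0.02],"fingers":1},{"turn":[0,0,0],"slide":[0.005,-0.12,0.06],"fingers":1},{"turn":[0,0,0],"slide":[0.005,-0.12,0.1],"fingers":1},{"turn":[0,0,0],"slide":[0.005,-0.12,0.14],"fingers":1}]' 30 >/dev/null;  python3 -c "
from h import *
st();plan(rp(.52,.16,.014),YR)"
```

```text
t 13.30 XY 0.5148 0.1577 z 0.0600 F 0.6 -0.5 0.4 yaw -0.1800 w 0.0722 M [-0.06  0.02 -0.05]
slide [0.0104, -0.0045, 0.092] dist mm 46
turn [-0.0002, -0.0001, 0.0007]
```

```bash
python3 -m crank '[{"turn":[0,0,0],"slide":[0,0,0.04],"fingers":1},{"turn":[0,0,0],"slide":[0.0,0,0.07],"fingers":1},{"turn":[0,0,0],"slide":[0.01,0,0.09],"fingers":1},{"turn":[0,0,0],"slide":[0.01,0,0.092],"fingers":1},{"turn":[0,0,0],"slide":[0.01,0,0.092],"fingers":1}]' 30 >/dev/null;  python3 -c "
from h import *
st();plan(rp(.56,.16,.014),YR)"
```

```text
t 13.72 XY 0.5201 0.1565 z 0.0144 F 0.5 0.5 0.8 yaw -0.1814 w 0.0877 M [-0.01 -0.01  0.01]
slide [0.0797, -0.0067, 0.0007] dist mm 40
turn [0.0001, 0.0001, 0.0005]
```

```bash
python3 -m crank '[{"turn":[0,0,0],"slide":[0.02,-0.012,0],"fingers":1},{"turn":[0,0,0],"slide":[0.04,-0.012,0],"fingers":1},{"turn":[0,0,0],"slide":[0.06,-0.012,0],"fingers":1},{"turn":[0,0,0],"slide":[0.074,-0.012,0],"fingers":1},{"turn":[0,0,0],"slide":[0.08,-0.012,0],"fingers":1}]' 30 >/dev/null;  python3 -c "
from h import *
st()";python3 -m crank '[{"turn":[0,0,0],"slide":[0.003,0,0],"fingers":1},{"turn":[0,0,0],"slide":[0.006,0,0],"fingers":1}]' >/dev/null;  python3 -c "
from h import *
st()";python3 -m crank '[{"turn":[0,0,0],"slide":[0.002,0,0],"fingers":1},{"turn":[0,0,0],"slide":[0.004,0,0],"fingers":1}]' >/dev/null;  python3 -c "
from h import *
st()"
```

```text
t 14.13 XY 0.5615 0.1627 z 0.0152 F 0.0 -0.8 0.1 yaw -0.1818 w 0.0878 M [ 0.02 -0.03 -0.05]
t 14.30 XY 0.5628 0.1623 z 0.0147 F 0.0 -0.4 0.3 yaw -0.1819 w 0.0875 M [-0.07  0.06 -0.03]
t 14.47 XY 0.5647 0.1625 z 0.0147 F 0.2 0.7 0.6 yaw -0.1813 w 0.0876 M [ 0.02  0.02 -0.01]
```

```bash
python3 -m crank '[{"turn":[0,0,0],"slide":[0.001,0,0],"fingers":1},{"turn":[0,0,0],"slide":[0.003,0,0],"fingers":1}]' >/dev/null;  python3 -c "
from h import *
st()";python3 -m crank '[{"turn":[0,0,0],"slide":[0.001,0,0],"fingers":1},{"turn":[0,0,0],"slide":[0.002,0,0],"fingers":1}]' >/dev/null;  python3 -c "
from h import *
st()"
```

```text
t 14.63 XY 0.5662 0.1626 z 0.0148 F 0.3 0.6 -0.0 yaw -0.1811 w 0.0881 M [ 0.09  0.34 -0.12]
t 14.80 XY 0.5665 0.1625 z 0.0146 F -5.5 1.1 2.3 yaw -0.1817 w 0.0873 M [ 0.82  1.72 -0.34]
```

```bash
python3 -m crank '[{"turn":[0,0,0],"slide":[0.002,-0.001,0],"fingers":1},{"turn":[0,0,0],"slide":[0.004,-0.001,0],"fingers":1},{"turn":[0,0,0],"slide":[0.004,-0.001,0],"fingers":1}]' >/dev/null;  python3 -c "
from h import *
st()"
```

```text
t 15.05 XY 0.5666 0.1623 z 0.0142 F -10.5 2.3 7.0 yaw -0.1829 w 0.0875 M [ 0.99  3.58 -0.53]
```

```bash
python3 -m crank '[{"turn":[0,0,0],"slide":[0.001,-0.002,0],"fingers":1},{"turn":[0,0,0],"slide":[0.002,-0.002,0],"fingers":1},{"turn":[0,0,0],"slide":[0.002,-0.002,0],"fingers":1}]' >/dev/null;  python3 -c "
from h import *
st()"
```

```text
t 15.30 XY 0.5666 0.1624 z 0.0140 F -13.1 0.2 7.4 yaw -0.1831 w 0.0877 M [ 0.32  4.39 -0.5 ]
```

Pressing at 13 N, almost purely into the strip. I'll hold this for just over a second.

```bash
python3 -m crank '[{"turn":[0,0,0],"slide":[0,0,0],"fingers":1},{"turn":[0,0,0],"slide":[0,0,0],"fingers":1},{"turn":[0,0,0],"slide":[0,0,0],"fingers":1},{"turn":[0,0,0],"slide":[0,0,0],"fingers":1},{"turn":[0,0,0],"slide":[0,0,0],"fingers":1}]' >/dev/null;  python3 -c "
from h import *
st()"; python3 -m crank '[{"turn":[0,0,0],"slide":[0,0,0],"fingers":1},{"turn":[0,0,0],"slide":[0,0,0],"fingers":1},{"turn":[0,0,0],"slide":[0,0,0],"fingers":1},{"turn":[0,0,0],"slide":[0,0,0],"fingers":1},{"turn":[0,0,0],"slide":[0,0,0],"fingers":1}]' >/dev/null;  python3 -c "
from h import *
st()";  python3 -m crank '[{"turn":[0,0,0],"slide":[0,0,0],"fingers":1},{"turn":[0,0,0],"slide":[0,0,0],"fingers":1},{"turn":[0,0,0],"slide":[0,0,0],"fingers":1}]' >/dev/null;  python3 -c "
from h import *
st();cv2.imwrite('pics/w13.png',grab_frame('wrist')[:,:,::-1]);cv2.imwrite('pics/s13.png',cv2.resize(grab_frame('scene')[100:260,200:400,::-1],None,fx=3.5,fy=3.5))"
```

```text
t 15.72 XY 0.5666 0.1624 z 0.0140 F -12.5 -0.4 7.5 yaw -0.1831 w 0.0874 M [ 0.34  4.32 -0.59]
t 16.13 XY 0.5667 0.1624 z 0.0140 F -12.3 -0.0 8.4 yaw -0.1831 w 0.0875 M [ 0.3   4.27 -0.54]
t 16.38 XY 0.5667 0.1625 z 0.0140 F -12.1 0.0 7.2 yaw -0.1831 w 0.0876 M [ 0.25  4.23 -0.59]
```

View pics/s13.png

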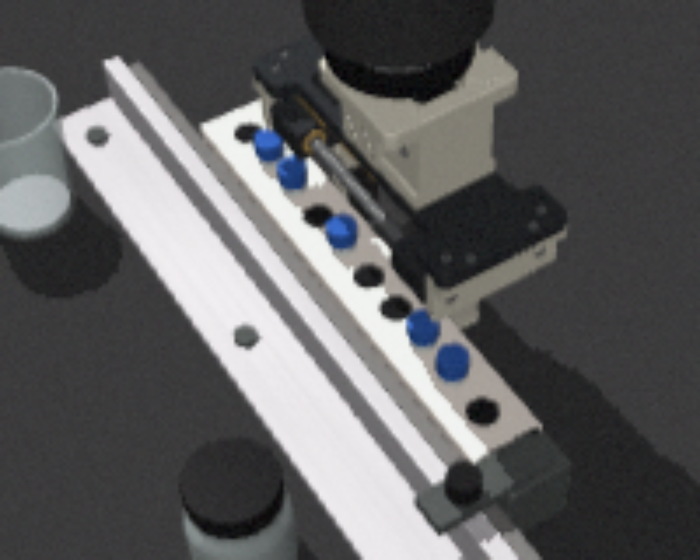

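The rack is in the corner at crop (490,450), flat. I'll let go straight back, then check.

```bash
python3 -m crank '[{"turn":[0,0,0],"slide":[-0.006,0.002,0],"fingers":1},{"turn":[0,0,0],"slide":[-0.02,0.002,0],"fingers":1},{"turn":[0,0,0],"slide":[-0.08,0.002,0],"fingers":1},{"turn":[0,0,0],"slide":[-0.08,0,-0.06],"fingers":1},{"turn":[0,0,0],"slide":[-0.08,0,-0.12],"fingers":1}]' >/dev/null;  python3 -c "
from h import *
st();plan(rp(.5,.28,.2),YR)"
```

```text
t 16.90 XY 0.5276 0.1629 z 0.0737 F 1.7 0.7 0.5 yaw -0.1805 w 0.0873 M [ 0.09 -0.31  0.02]
slide [-0.0552, -0.2337, -0.2531] dist mm 174
turn [0.0005, 0.0006, 0.0006]
```

```bash
python3 -m crank '[{"turn":[0,0,0],"slide":[-0.04,-0.03,-0.08],"fingers":1},{"turn":[0,0,0],"slide":[-0.055,-0.08,-0.15],"fingers":1},{"turn":[0,0,0],"slide":[-0.055,-0.15,-0.18],"fingers":1},{"turn":[0,0,0],"slide":[-0.055,-0.21,-0.2],"fingers":1},{"turn":[0,0,0],"slide":[-0.055,-0.21,-0.2],"fingers":1}]' >/dev/null;  python3 -c "
from h import *
st()
c=get_calibration('wrist'); im=grab_frame('wrist')[:,:,::-1];cv2.imwrite('pics/w14.png',im); np.savez('w14.npz',**c);st()
cv2.imwrite('pics/s14.png',grab_frame('scene')[:,:,::-1])"
```

```text
t 17.32 XY 0.5044 0.2748 z 0.1787 F 0.8 -0.5 -0.4 yaw -0.1777 w 0.0878 M [-0.08 -0.15 -0.03]
t 17.37 XY 0.5032 0.2723 z 0.1767 F 0.1 -0.6 -1.3 yaw -0.1780 w 0.0877 M [-0.05  0.01  0.  ]
```

View pics/w14.png

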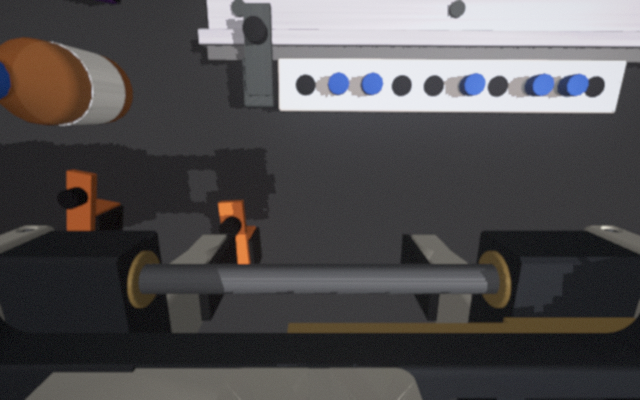

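View pics/s14.png

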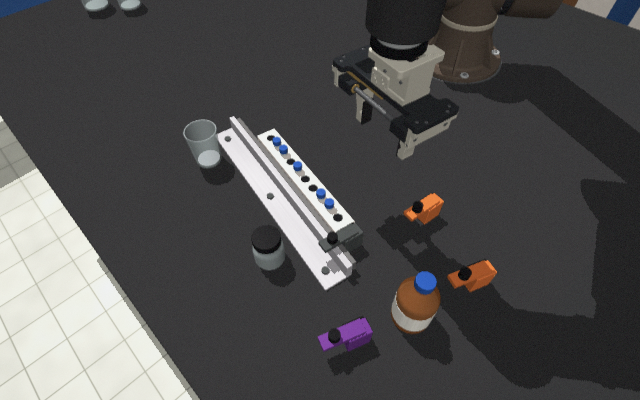

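```bash
python3 -c "
from h import *
im=cv2.imread('pics/w14.png');a=cv2.resize(im[35:120,225:345],None,fx=6,fy=6,interpolation=cv2.INTER_CUBIC);cv2.imwrite('pics/w14c.png',cv2.convertScaleAbs(a,alpha=1.0,beta=20))
c=dict(np.load('w14.npz'))
for q,z in [((272.5,104),.045),((279.5,110),.04),((279,60),.04),((625,61),.04),((615,111),.04)]:
  p=ray(c,q,z);print(q,p[:2]@EX,p[:2]@EY)
"
```

```text
(272.5, 104) 0.582609417503105 0.3166708391929874
(279.5, 110) 0.5776504389531795 0.3112924550184242
(279, 60) 0.6190270112594092 0.31069894385001384
(625, 61) 0.6200826276079073 0.014750206584625319
(615, 111) 0.5789205605555405 0.013071118570543607
```

View pics/w14c.png

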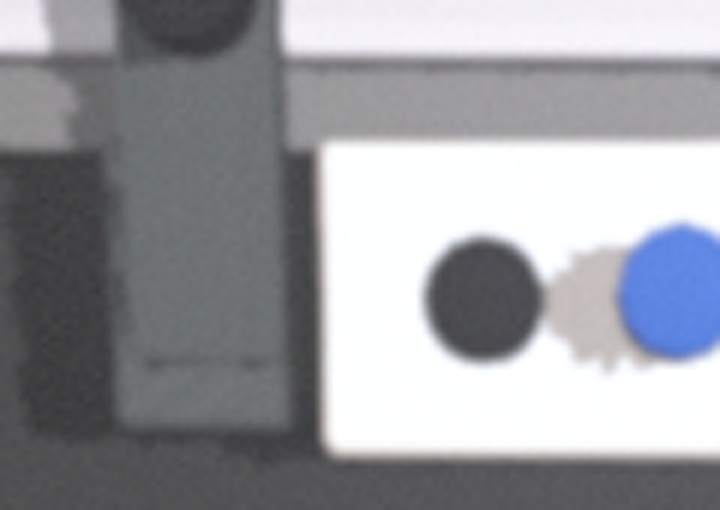

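The zoom shows a dark band between stop and rack end, about 5 mm at top height. It may be the stop's dark rubber pad, since the bright top is only ~24 of 30 mm wide. I'll look from straight above and closer.

```bash
python3 -c "
from h import *
st();plan(rp(.527,.312,.11),YR)"
```

```text
t 17.42 XY 0.5024 0.2704 z 0.1753 F -0.2 -0.1 -1.5 yaw -0.1792 w 0.0874 M [-0.09  0.06 -0.02]
slide [0.0495, -0.0827, 0.1307] dist mm 81
turn [-0.0002, -0.0002, 0.0008]
```

```bash
python3 -m crank '[{"turn":[0,0,0],"slide":[0.05,-0.08,0.03],"fingers":1},{"turn":[0,0,0],"slide":[0.05,-0.08,0.09],"fingers":1},{"turn":[0,0,0],"slide":[0.05,-0.08,0.12],"fingers":1},{"turn":[0,0,0],"slide":[0.05,-0.08,0.12],"fingers":1},{"turn":[0,0,0],"slide":[0.05,-0.08,0.12],"fingers":1}]' >/dev/null;  python3 -c "
from h import *
st()
c=get_calibration('wrist'); im=grab_frame('wrist')[:,:,::-1];cv2.imwrite('pics/w15.png',im); np.savez('w15.npz',**c);st()
a=cv2.resize(im[60:180,250:410],None,fx=5,fy=5,interpolation=cv2.INTER_CUBIC);cv2.imwrite('pics/w15c.png',cv2.convertScaleAbs(a,alpha=1.6,beta=10))"
```

```text
t 17.83 XY 0.5268 0.3075 z 0.1135 F 0.8 0.4 0.2 yaw -0.1819 w 0.0874 M [-0.05 -0.    0.04]
t 17.88 XY 0.5276 0.3082 z 0.1149 F -0.1 1.0 0.2 yaw -0.1817 w 0.0876 M [-0.03 -0.02  0.05]
```

View pics/w15c.png

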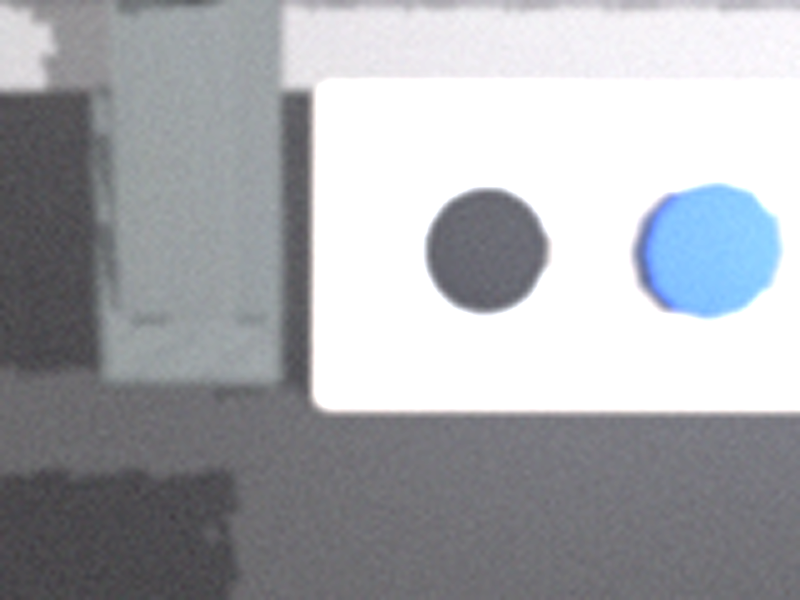

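View pics/w15.png

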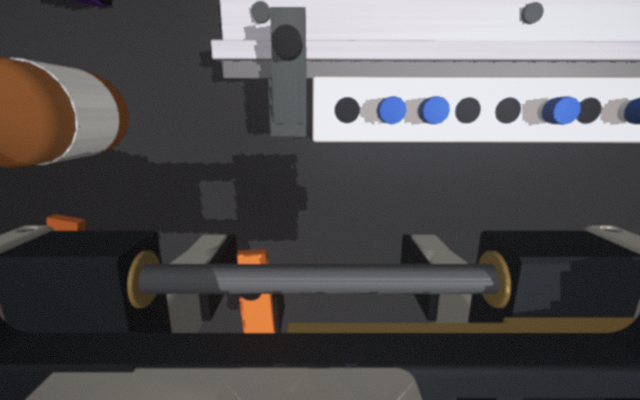

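The band is a dark step of about 4 mm, which fits the pad (steel top ~25 mm + 4–5 mm pad = 30 mm). My release also drifted up to 1 mm in −Y, so rather than guess I'll feel the stop again from the −y end and repeat the press. There's plenty of time (18 of 72 s).

```bash
python3 -m crank '[{"turn":[0,0,0],"slide":[-0.05,0.04,-0.04],"fingers":-1},{"turn":[0,0,0],"slide":[-0.05,0.12,-0.06],"fingers":-1},{"turn":[0,0,0],"slide":[-0.05,0.2,-0.06],"fingers":-1},{"turn":[0,0,0],"slide":[-0.05,0.28,-0.06],"fingers":-1},{"turn":[0,0,0],"slide":[-0.05,0.36,-0.06],"fingers":-1}]' 30 >/dev/null;  python3 -c "
from h import *
st();plan(rp(.598,-.05,.12),YR)"; python3 -m crank '[{"turn":[0,0,0],"slide":[0,0.08,0],"fingers":-1},{"turn":[0,0,0],"slide":[0,0.16,0],"fingers":-1},{"turn":[0,0,0],"slide":[0,0.24,0],"fingers":-1},{"turn":[0,0,0],"slide":[0,0.31,0],"fingers":-1},{"turn":[0,0,0],"slide":[0,0.34,0],"fingers":-1}]' 30 >/dev/null;  python3 -c "
from h import *
st();plan(rp(.598,-.04,.05),YR)"
```

```text
t 18.30 XY 0.5032 0.1274 z 0.1471 F 0.5 -0.8 -0.0 yaw -0.1805 w 0.0597 M [-0.07 -0.14 -0.02]
slide [0.1879, 0.3557, 0.0541] dist mm 203
turn [-0.0003, -0.0006, 0.0006]
t 18.72 XY 0.5034 -0.0447 z 0.1468 F -0.7 0.0 0.7 yaw -0.1836 w 0.0265 M [-0.06 -0.02 -0.01]
slide [0.1887, -0.0091, 0.1942] dist mm 135
turn [-0.0001, -0.0005, 0.0001]
```

```bash
python3 -m crank '[{"turn":[0,0,0],"slide":[0.07,0,0.02],"fingers":-1},{"turn":[0,0,0],"slide":[0.14,0,0.05],"fingers":-1},{"turn":[0,0,0],"slide":[0.188,0,0.1],"fingers":-1},{"turn":[0,0,0],"slide":[0.188,0,0.17],"fingers":-1},{"turn":[0,0,0],"slide":[0.188,0,0.19],"fingers":-1}]' 30 >/dev/null;  python3 -c "
from h import *
st();plan(rp(.598,-.04,.016),YR)"
```

```text
t 19.13 XY 0.5964 -0.0417 z 0.0467 F -2.2 -1.0 -0.8 yaw -0.1833 w 0.0009 M [-0.03  0.36 -0.02]
slide [0.0033, -0.0033, 0.0613] dist mm 31
turn [0.0, 0.0005, 0.0002]
```

```bash
python3 -m crank '[{"turn":[0,0,0],"slide":[0.003,0,0.04],"fingers":-1},{"turn":[0,0,0],"slide":[0.003,0,0.06],"fingers":-1},{"turn":[0,0,0],"slide":[0.003,-0.02,0.06],"fingers":-1},{"turn":[0,0,0],"slide":[0.003,-0.04,0.06],"fingers":-1},{"turn":[0,0,0],"slide":[0.003,-0.055,0.06],"fingers":-1}]' 30 >/dev/null;  python3 -c "
from h import *
st();plan(rp(.598,-.0065,.016),YR)"
```

```text
t 19.55 XY 0.5998 -0.0120 z 0.0217 F -0.1 0.7 -0.2 yaw -0.1808 w 0.0005 M [-0.03 -0.04 -0.  ]
slide [-0.0036, -0.0109, 0.0113] dist mm 8
turn [-0.0001, -0.0004, 0.0006]
```

```bash
python3 -m crank '[{"turn":[0,0,0],"slide":[-0.002,0,0.005],"fingers":-1},{"turn":[0,0,0],"slide":[-0.002,-0.004,0.005],"fingers":-1},{"turn":[0,0,0],"slide":[-0.002,-0.006,0.005],"fingers":-1}]' 30 >/dev/null;  python3 -c "
from h import *
st()"; python3 -m crank '[{"turn":[0,0,0],"slide":[0,-0.001,0],"fingers":-1},{"turn":[0,0,0],"slide":[0,-0.002,0],"fingers":-1}]' 30 >/dev/null;  python3 -c "
from h import *
st()"; python3 -m crank '[{"turn":[0,0,0],"slide":[0,-0.001,0],"fingers":-1},{"turn":[0,0,0],"slide":[0,-0.002,0],"fingers":-1}]' 30 >/dev/null;  python3 -c "
from h import *
st()"
```

```text
t 19.80 XY 0.5980 -0.0098 z 0.0180 F -0.1 -0.4 -0.0 yaw -0.1806 w 0.0003 M [-0.06  0.04  0.05]
t 19.97 XY 0.5980 -0.0093 z 0.0175 F 0.1 -0.2 -0.5 yaw -0.1814 w 0.0004 M [-0.   -0.01  0.01]
t 20.13 XY 0.5979 -0.0084 z 0.0172 F -0.2 -0.4 0.3 yaw -0.1816 w 0.0002 M [ 0.05 -0.03 -0.02]
```

```bash
python3 -m crank '[{"turn":[0,0,0],"slide":[0,-0.001,0],"fingers":-1},{"turn":[0,0,0],"slide":[0,-0.002,0],"fingers":-1}]' 30 >/dev/null;  python3 -c "
from h import *
st()"; python3 -m crank '[{"turn":[0,0,0],"slide":[0,-0.001,0],"fingers":-1},{"turn":[0,0,0],"slide":[0,-0.002,0],"fingers":-1}]' 30 >/dev/null;  python3 -c "
from h import *
st()"; python3 -m crank '[{"turn":[0,0,0],"slide":[0,-0.001,0],"fingers":-1},{"turn":[0,0,0],"slide":[0,-0.002,0],"fingers":-1}]' 30 >/dev/null;  python3 -c "
from h import *
st()"
```

```text
t 20.30 XY 0.5979 -0.0074 z 0.0172 F -0.3 -0.2 -0.6 yaw -0.1815 w 0.0007 M [0.01 0.03 0.01]
t 20.47 XY 0.5979 -0.0063 z 0.0172 F -1.0 0.2 0.8 yaw -0.1814 w 0.0004 M [-0.06  0.   -0.06]
t 20.63 XY 0.5979 -0.0053 z 0.0172 F 0.2 -0.1 0.1 yaw -0.1813 w 0.0006 M [-0.01  0.01  0.04]
```

```bash
python3 -m crank '[{"turn":[0,0,0],"slide":[0,-0.001,0],"fingers":-1},{"turn":[0,0,0],"slide":[0,-0.002,0],"fingers":-1}]' 30 >/dev/null;  python3 -c "
from h import *
st()"; python3 -m crank '[{"turn":[0,0,0],"slide":[0,-0.001,0],"fingers":-1},{"turn":[0,0,0],"slide":[0,-0.002,0],"fingers":-1}]' 30 >/dev/null;  python3 -c "
from h import *
st()"
```

```text
t 20.80 XY 0.5978 -0.0046 z 0.0172 F 1.3 -4.8 0.3 yaw -0.1812 w 0.0004 M [-1.81  0.08 -0.02]
t 20.97 XY 0.5975 -0.0045 z 0.0172 F 1.2 -9.9 0.7 yaw -0.1813 w 0.0004 M [-3.55  0.19 -0.05]
```

Stiff contact came at exactly the same place (Y=−0.0046, no free travel), so the rack had stayed on the stop and the dark band is the pad. I'll back away and repeat the press so that it's the last act.

```bash
python3 -m crank '[{"turn":[0,0,0],"slide":[0,0.01,0],"fingers":-1},{"turn":[0,0,0],"slide":[0,0.06,0],"fingers":-1},{"turn":[0,0,0],"slide":[0,0.08,-0.06],"fingers":-1},{"turn":[0,0,0],"slide":[0,0.08,-0.14],"fingers":-1},{"turn":[0,0,0],"slide":[0,0.08,-0.2],"fingers":0}]' 30 >/dev/null;  python3 -m crank '[{"turn":[0,0,0],"slide":[-0.08,-0.01,-0.03],"fingers":1},{"turn":[0,0,0],"slide":[-0.16,-0.06,-0.03],"fingers":1},{"turn":[0,0,0],"slide":[-0.17,-0.13,-0.03],"fingers":1},{"turn":[0,0,0],"slide":[-0.17,-0.2,-0.03],"fingers":1},{"turn":[0,0,0],"slide":[-0.17,-0.28,-0.03],"fingers":1}]' 30 >/dev/null; python3 -m crank '[{"turn":[0,0,0],"slide":[0.005,-0.07,0],"fingers":1},{"turn":[0,0,0],"slide":[0.005,-0.12,0.02],"fingers":1},{"turn":[0,0,0],"slide":[0.005,-0.12,0.06],"fingers":1},{"turn":[0,0,0],"slide":[0.005,-0.12,0.1],"fingers":1},{"turn":[0,0,0],"slide":[0.005,-0.12,0.14],"fingers":1}]' 30 >/dev/null;  python3 -c "
from h import *
st();plan(rp(.52,.163,.014),YR)"
```

```text
t 22.22 XY 0.5149 0.1575 z 0.0617 F -0.3 -0.2 -1.0 yaw -0.1800 w 0.0680 M [-0.09  0.05 -0.  ]
slide [0.0102, -0.0109, 0.0954] dist mm 48
turn [-0.0002, -0.0001, 0.0007]
```

```bash
python3 -m crank '[{"turn":[0,0,0],"slide":[0,-0.011,0.04],"fingers":1},{"turn":[0,0,0],"slide":[0.0,-0.011,0.07],"fingers":1},{"turn":[0,0,0],"slide":[0.01,-0.011,0.09],"fingers":1},{"turn":[0,0,0],"slide":[0.01,-0.011,0.094],"fingers":1},{"turn":[0,0,0],"slide":[0.01,-0.011,0.094],"fingers":1}]' 30 >/dev/null; python3 -m crank '[{"turn":[0,0,0],"slide":[0.02,0,0],"fingers":1},{"turn":[0,0,0],"slide":[0.04,0,0],"fingers":1},{"turn":[0,0,0],"slide":[0.06,0,0],"fingers":1},{"turn":[0,0,0],"slide":[0.074,0,0],"fingers":1},{"turn":[0,0,0],"slide":[0.08,0,0],"fingers":1}]' 30 >/dev/null;  python3 -c "
from h import *
st()";python3 -m crank '[{"turn":[0,0,0],"slide":[0.003,0,0],"fingers":1},{"turn":[0,0,0],"slide":[0.005,0,0],"fingers":1}]' >/dev/null;  python3 -c "
from h import *
st()"
```

```text
t 23.05 XY 0.5617 0.1622 z 0.0157 F -0.7 0.1 0.0 yaw -0.1819 w 0.0875 M [-0.01 -0.03 -0.03]
t 23.22 XY 0.5625 0.1619 z 0.0151 F -0.3 0.7 0.1 yaw -0.1818 w 0.0874 M [-0.05 -0.    0.07]
```

```bash
python3 -m crank '[{"turn":[0,0,0],"slide":[0.002,0,0],"fingers":1},{"turn":[0,0,0],"slide":[0.004,0,0],"fingers":1},{"turn":[0,0,0],"slide":[0.006,0,0],"fingers":1}]' >/dev/null;  python3 -c "
from h import *
st()";python3 -m crank '[{"turn":[0,0,0],"slide":[0.001,0,0],"fingers":1},{"turn":[0,0,0],"slide":[0.003,0,0],"fingers":1}]' >/dev/null;  python3 -c "
from h import *
st()";python3 -m crank '[{"turn":[0,0,0],"slide":[0.001,0,0],"fingers":1},{"turn":[0,0,0],"slide":[0.002,-0.001,0],"fingers":1}]' >/dev/null;  python3 -c "
from h import *
st()"
```

```text
t 23.47 XY 0.5652 0.1621 z 0.0153 F 0.5 0.5 -0.2 yaw -0.1810 w 0.0877 M [-0.03 -0.02  0.04]
t 23.63 XY 0.5666 0.1621 z 0.0152 F -1.9 1.4 1.8 yaw -0.1813 w 0.0878 M [ 0.32  0.73 -0.19]
t 23.80 XY 0.5666 0.1620 z 0.0150 F -6.1 -1.8 4.1 yaw -0.1819 w 0.0878 M [-0.3   2.14 -0.35]
```

```bash
python3 -m crank '[{"turn":[0,0,0],"slide":[0.002,0,0],"fingers":1},{"turn":[0,0,0],"slide":[0.004,0,0],"fingers":1},{"turn":[0,0,0],"slide":[0.006,-0.001,0],"fingers":1}]' >/dev/null;  python3 -c "
from h import *
st()";python3 -m crank '[{"turn":[0,0,0],"slide":[0,0,0],"fingers":1},{"turn":[0,0,0],"slide":[0,0,0],"fingers":1},{"turn":[0,0,0],"slide":[0,0,0],"fingers":1},{"turn":[0,0,0],"slide":[0,0,0],"fingers":1},{"turn":[0,0,0],"slide":[0,0,0],"fingers":1}]' >/dev/null;  python3 -c "
from h import *
st()"
```

```text
t 24.05 XY 0.5667 0.1618 z 0.0145 F -19.0 0.8 13.0 yaw -0.1832 w 0.0881 M [ 1.31  6.3  -0.51]
t 24.47 XY 0.5668 0.1617 z 0.0145 F -15.4 1.6 10.0 yaw -0.1832 w 0.0875 M [ 1.22  5.13 -0.66]
```

Holding steady at about 15 N; another ~0.8 s, then release straight back.

```bash
python3 -m crank '[{"turn":[0,0,0],"slide":[0,0,0],"fingers":1},{"turn":[0,0,0],"slide":[0,0,0],"fingers":1},{"turn":[0,0,0],"slide":[0,0,0],"fingers":1},{"turn":[0,0,0],"slide":[0,0,0],"fingers":1},{"turn":[0,0,0],"slide":[0,0,0],"fingers":1}]' >/dev/null;  python3 -c "
from h import *
st()";python3 -m crank '[{"turn":[0,0,0],"slide":[0,0,0],"fingers":1},{"turn":[0,0,0],"slide":[0,0,0],"fingers":1},{"turn":[0,0,0],"slide":[0,0,0],"fingers":1},{"turn":[0,0,0],"slide":[0,0,0],"fingers":1}]' >/dev/null;  python3 -c "
from h import *
st()"; python3 -m crank '[{"turn":[0,0,0],"slide":[-0.006,0,0],"fingers":1},{"turn":[0,0,0],"slide":[-0.02,0,0],"fingers":1},{"turn":[0,0,0],"slide":[-0.06,0,0],"fingers":1},{"turn":[0,0,0],"slide":[-0.1,0,0],"fingers":1},{"turn":[0,0,0],"slide":[-0.1,0,-0.04],"fingers":1}]' >/dev/null; python3 -m crank '[{"turn":[0,0,0],"slide":[0,0,-0.06],"fingers":1},{"turn":[0,0,0],"slide":[0,0,-0.12],"fingers":1},{"turn":[0,0,0],"slide":[0,0,-0.18],"fingers":1},{"turn":[0,0,0],"slide":[0,0,-0.2],"fingers":1},{"turn":[0,0,0],"slide":[0,0,-0.2],"fingers":1}]' >/dev/null;  python3 -c "
from h import *
st();c=get_calibration('wrist'); im=grab_frame('wrist')[:,:,::-1];cv2.imwrite('pics/w20.png',im)
cv2.imwrite('pics/s20.png',grab_frame('scene')[:,:,::-1]);np.savez('w20.npz',**c)"
```

```text
t 24.88 XY 0.5668 0.1617 z 0.0145 F -14.5 1.7 8.9 yaw -0.1831 w 0.0879 M [ 1.16  5.04 -0.59]
t 25.22 XY 0.5669 0.1617 z 0.0145 F -14.8 1.6 9.1 yaw -0.1831 w 0.0879 M [ 1.1   5.02 -0.62]
t 26.05 XY 0.5229 0.1643 z 0.1389 F 1.3 -0.0 0.9 yaw -0.1805 w 0.0878 M [ 0.03 -0.02 -0.01]
```

View pics/w20.png

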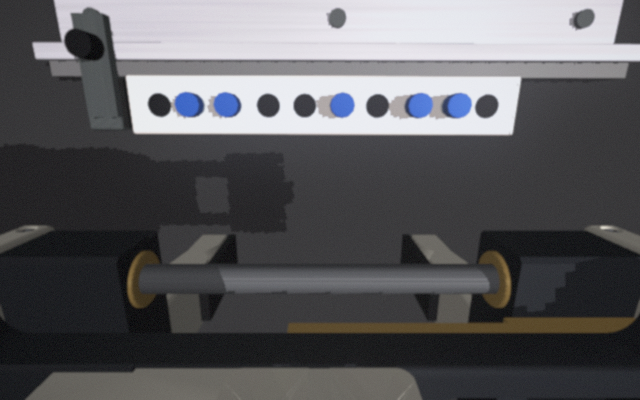

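View pics/s20.png

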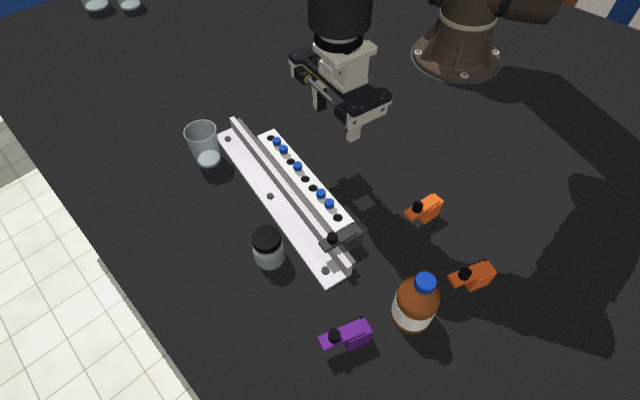

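The rack sits parallel on the strip (back edge at row ~76 at both ends) with its end at the stop (128,105). The glassware hasn't moved and the gripper is clear. Handing in.

```bash
python3 -c "
from h import *
a=cv2.imread('pics/s14.png').astype(int)[125:250,215:365];b=cv2.imread('pics/s20.png').astype(int)[125:250,215:365]
print('diff px>60:',(abs(a-b).max(2)>60).sum());st();job_done()"
```

```text
diff px>60: 144
t 26.15 XY 0.5209 0.1631 z 0.1353 F -0.4 0.9 -0.9 yaw -0.1814 w 0.0873 M [-0.04  0.02 -0.04]
the job is handed in; nothing more can be done
```

I pushed the rack square and flush onto the rubber strip, slid it along until its end met the steel stop, pressed it against the strip and let go. The job was handed in at about 26 s of the allowed 72 s. I typed every move by hand.

- **Pushing:** I used the open fingers on the front face to straighten the rack and bring it to the strip. The closed fingers then pushed its −y end along to the stop.
- **Final press:** I held about 15 N into the strip for a little over a second. The force peaked briefly at about 19 N sideways as the press built up. I then backed the fingers straight off.
- **Strip contact:** the strip was felt at the same tool position (X ≈ 0.566) in all three presses. The last wrist picture shows the rack parallel to the strip.
- **Stop contact:** pictures showed a dark 4–5 mm band between the steel and the rack end, and my first release had drifted up to 1 mm away from the stop. I felt for the stop a second time and met firm contact at the same place (Y = −0.0046), with no free travel. I take the band to be the stop's rubber pad. I then repeated the press so that it came last, and I did not feel for the stop again after it.
- **Other checks:** the glassware and the look-alikes were not touched, and the rack looked flat throughout. A last comparison of the pictures before and after the second press showed 144 changed pixels in the crop around the rack. I did not look into these; they may be shadows, because the arm stood in a different place.

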